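# Shut the salt cellar and push it home between the oil bottle and the pepper mill

## Task

Put the salt away with fingertip pushes alone: swing the wooden salt cellar's lid fully shut, and only then push the cellar gently along the worktop through the narrow gap between the oil bottle and the pepper mill, until it stands right between them and its front no longer stands out beyond theirs. Do not grip, lift or tip it, do not knock against the bottle or the mill, and leave everything else on the worktop where it is; finish with the hand clear.

Things in the scene. Friction and masses are not known exactly. Their poses are not given: they have to be found in the camera images.
- salt_cellar: round wooden salt cellar, a drum 72 mm across with side wall up to z = 44 mm, flat lid above (z = 45 to 54 mm); loose, about 0.4 kg, friction about 0.6 on the worktop. Starts on the robot's side of the gap. Origin: centre of its underside; z up. The lid's upright steel pin stands at x = 0, y = -30 mm in its own axes
- salt_cellar_lid (a joint): swing of the lid about its pin, rad: 0 = shut (a stop; lid exactly over the drum), up to 2.09 open. From above it opens counter-clockwise: at 1.57 the lid's centre is 30 mm to -x and 30 mm to -y of the drum's axis (cellar's axes). It stays where left; friction 0.03 N m, damping 0.05 N m s/rad. Open, it is too wide for the gap
- lid_knob (a point): the small round wooden knob on the lid, solid, 13 mm in diameter, from z = 54 to 64 mm; the point lies on its axis at z = 59 mm, 52 mm from the pin's axis, and moves with the lid; lid shut, it is at x = 0, y = 22 mm in the cellar's axes
- oil_bottle: square green glass oil bottle with yellow cap, 60 x 60 mm, 268 mm tall, stands fast. Origin: centre of its underside. Its x axis points away from the robot, straight through the gap; the mill stands 137 mm from it, centre to centre, along its +y or -y (left or right). The gap, midway between them, is 78 mm wide
- pepper_mill: dark turned wooden pepper mill, 58 mm across, 170 mm tall, stands fast. Origin: centre of its underside
- board: small maple chopping board, 124 x 192 x 16 mm, lying loose at the right front (leave alone). Origin: centre of its underside
- yellow_pepper: yellow bell pepper, about 95 x 104 x 74 mm, lying on the board (leave alone). Origin: underside
- garlic: garlic bulb, 60 mm across, 59 mm high (leave alone). Origin: underside
- spice_jar: glass spice jar with a red cap, 45 mm across, 106 mm tall (leave alone). Origin: underside
- tin: green food tin, 75 mm across, 58 mm high (leave alone). Origin: underside
- lemon: lemon, 78 x 55 x 56 mm (leave alone). Origin: underside
- timer: wind-up kitchen timer, blue cap on a white base, 63 mm across, 48 mm high (leave alone). Origin: underside
There are look-alikes about, which are no part of the job. Leave any purple or turquoise look-alike of the salt_cellar alone.

How it is judged:
By the outcome, as a careful person would: the job done as asked, in the order asked, and still so for the second after the job is handed in, with the robot touching nothing.
It also fails if it takes over 72 s, if anything falls off the work surface, if the arm or the gripper's body presses on something with over 40 N, if the wrist force passes 120 N, or if a joint passes its speed limit or range.

## Robot

A 6-joint arm with a two-finger parallel gripper is mounted at the origin on a cart in front of the work surface, level with it; the furniture and walls round the work are solid. World frame = base frame: x ahead of the robot, y to its left, z up, the work surface at z = 0. Lengths are in mm, angles in degrees, forces in N, time in s.
With the tool pointing down it reaches from about 300 to 850 mm from the base axis. Payload 4.2 kg.
Tool frame: the origin (TCP) lies at the very end of the fingers, on their centre line; the grasp point (between the pads) lies 19 mm behind it (env.grip_point_offset is the distance from the TCP to the grasp point, in mm); z points along the fingers, y is the line along which they close (so a half turn about z gives the same grasp; the last joint's range is limited). The gripper opens to 91 mm and grips with 3 to 60 N. Pads are 32 mm wide; open, the fingers measure 118 mm over their backs; the gripper's body (76 mm by 178 mm) begins 60 mm behind the grasp point.
Start: joints at [-71.276, 18.312, 89.639, -0, 72.044, -1.146], TCP at [195.441, -540.783, 213.976] pointing down, gripper open.
Joint ranges: [-177.97, 177.97], [-48.28, 115.42], [12.27, 149.76], [-77.06, 257.06], [2.81, 150.46], [-146.56, 146.56]. Speed limits (degrees/s): [147.25, 147.25, 180, 180, 180, 180].

## Interface

Orientations are given as [roll, pitch, yaw] about the fixed x, y, z axes, in that order (R = Rz(yaw) Ry(pitch) Rx(roll)).
In Python, from workcell import env gives the robot as it stands. The module is installed in compiled form; this text tells all that it offers.
- The arm moves only by the tool arm_command, never from a script. Its argument "rows" is a list of rows, each an object with "delta_pos": the shift along the tool's x, y, z in mm, a list of three; "roll": the turn about the tool's z in units of 5 degrees (1.0 is 5 degrees); "jaw": the opening in per cent of the stroke, from 0 (shut) to 100 (fully open). A call has 1 to 20 rows; each row is the pose to reach, as a shift and turn from the pose commanded when the call began, along the tool's axes at that moment; what a row does not reach only later rows make up. A row lasts 1/12 s, in which the tool goes at most 41.7 mm and 7.16 degrees, less where a joint would pass 70% of its speed; a pose out of reach is approached as far as the arm can. A call with a gripper value outside its range is refused whole. The fingers move at their own pace and stop on an object; "squeeze" is the grip in N (left out, the last holds). Time passes only in rows, so rows that repeat a pose let the fingers close. It gives the time, the measured TCP pose, the force, the opening and the grip force at its end, in the units of the state.
- env.state(): the state, without advancing time (a new reading comes with each control period).
- env.grab_frame(name): name is "scene" or "top"; returns a dict with "img" (384x512x3 uint8, blue, green, red), "z_map" (384x512 float32, mm along the optical axis (not along the pixel's ray), 0 where there is no reading), "fov_y" (degrees; the focal length in pixels is half the picture's height over the tangent of half this angle, whatever the lens; pixels are square), "cx", "cy" (the principal point, pixels), "dist" ([k1, k2, p1, p2, k3] as OpenCV has them; the pictures are not rectified), "R" (3x3) and "t" (3): a world point X has camera coordinates R X + t. Camera axes: x right, y down, z forward; pixel columns grow to the right and rows downward; lengths in mm; the calibration is good to about 2 mm. A picture is of the moment at which its call begins.
- env.job_done(): hands the job in; it is judged then, once.
The state is a dict: "time_s": time; "qpos": joint angles; "qvel": joint speeds; "effort": joint torques, N m; "ee_pos": TCP position; "ee_rot": TCP orientation; "force": force on the tool from outside, world axes, zero at the start; "torque": the same for the moment, N m; "gripper_width": finger opening in mm; "gripper_force": force on a finger pad.
Only numpy, scipy, OpenCV 4.12 (cv2) and the standard library are available. Lean on these libraries where they do the work, as an engineer would, in place of code of your own. Each camera call takes 0.05 s, during which the arm holds its last target. There are 200 camera calls.

## Working session

There is one attempt and no reset: what is moved stays moved. The work goes in short steps, Python scripts to look and compute and a tool call to move; the robot and the scene stay as the last step left them, time stands still between calls to the robot, and variables do not carry over. Pictures are saved under pics/ and viewed, at most 10 in all, crops included, and the job is handed in when it is done.

Besides the shell and the picture viewer there is one more tool, called after "Emit:" as name(argument=value, ...), one argument or row to a line, values as JSON. arm_command: Moves the arm, as the interface text tells. Its arguments: {"type":"object","properties":{"rows":{"type":"array"},"squeeze":{"type":"number"}},"required":["rows"]}

```bash
mkdir -p pics
cat > h.py <<'E'
import numpy as np, cv2
from workcell import env
def grab(n):
    f=env.grab_frame(n); h=f["img"].shape[0]
    fl=h/2/np.tan(np.radians(f["fov_y"])/2)
    f["K"]=np.array([[fl,0,f["cx"]],[0,fl,f["cy"]],[0,0,1.]]); f["D"]=np.array(f["dist"],float)
    f["R"]=np.array(f["R"]);f["t"]=np.array(f["t"]);return f
def rays(f,px):
    u=cv2.undistortPoints(np.array(px,float).reshape(-1,1,2),f["K"],f["D"])[:,0]
    d=np.c_[u,np.ones(len(u))]; return -f["R"].T@f["t"], d@f["R"], d
def onplane(f,px,z):
    c,d,_=rays(f,px); return c+d*((z-c[2])/d[:,2])[:,None]
def cloud(f,px):
    px=np.array(px); z=f["z_map"][px[:,1],px[:,0]]
    _,_,d=rays(f,px); return (d*z[:,None]-f["t"])@f["R"]
def proj(f,X):
    return cv2.projectPoints(np.array(X,float).reshape(-1,1,3),cv2.Rodrigues(f["R"])[0],f["t"],f["K"],f["D"])[0][:,0]
E
python3 - <<'E'
from h import *
for n in("scene","top"):
    f=grab(n);cv2.imwrite(f"pics/{n}0.png",cv2.resize(f["img"],(800,600)))
    print(n,-f["R"].T@f["t"],f["R"][2],f["fov_y"])
print(env.state())
E
```

```text
scene [  431.53821157 -1088.08079753   793.7058768 ] [ 0.06476744  0.82186576 -0.56598751] 52.65897600556406
top [-253.9912786  -149.66085882 1502.03946791] [ 0.47389122  0.09925379 -0.87497189] 43.92327523286431
{'time_s': 0.1, 'qpos': array([-7.12762099e+01,  1.83463622e+01,  8.96991855e+01, -3.48634885e-04,
        7.20431004e+01, -1.14515090e+00]), 'qvel': array([-0.01246353, -0.13318559, -0.13772203,  0.08069026, -0.10625402,
       -0.02065556]), 'effort': array([-1.78939565e-03, -4.13334310e+01, -2.32506162e+01,  7.27951527e-02,
        4.21688729e-02, -4.80732672e-05]), 'ee_pos': array([ 195.28764819, -540.34583925,  213.22210929]), 'ee_rot': array([-1.79911363e+02, -1.44024256e-03,  1.98690477e+01]), 'force': array([-0.23528844,  0.45063269, -0.39253436]), 'torque': array([ 0.04420033, -0.01692063, -0.01059023]), 'gripper_force': 0.0, 'gripper_width': 90.85763228408923}
```

View pics/scene0.png

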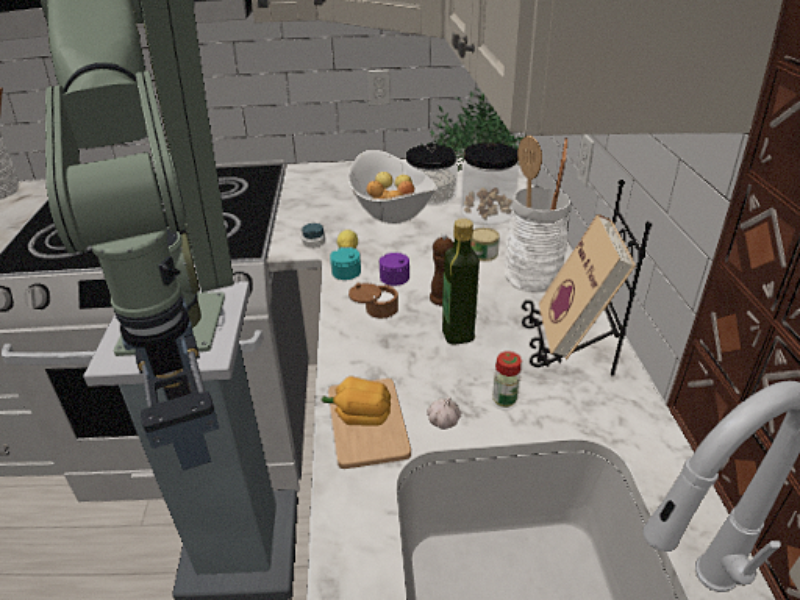

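View pics/top0.png

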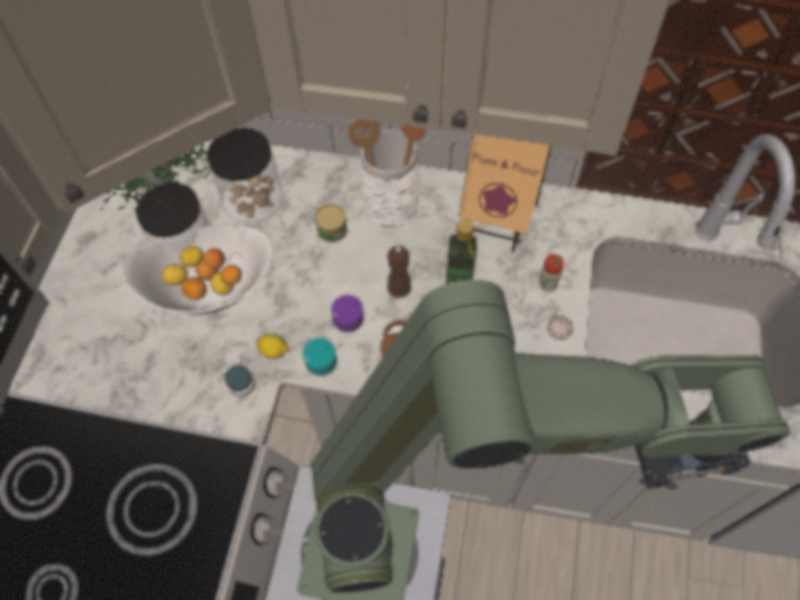

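Scene view: the brown wooden cellar is at (381,300) with its lid swung out to (366,292). The look-alikes are turquoise (346,263) and purple (394,268). The bottle is at (460,290) and the mill at (440,270). In the top view the arm half-covers the cellar at (395,335). I choose the brown one and check it in a close crop.

Run:
```python
from h import *
f=grab("scene"); g=grab("top")
a=f["img"][140:225,210:320]; b=g["img"][150:240,220:320]
cv2.imwrite("pics/crop1.png",np.hstack([cv2.resize(a,(440,340),interpolation=2),cv2.resize(b,(356,340),interpolation=2)]))
hsv=cv2.cvtColor(f["img"],cv2.COLOR_BGR2HSV)
vv,uu=np.mgrid[140:225,210:330]; px=np.c_[uu.ravel(),vv.ravel()]
P=cloud(f,px); H=hsv[px[:,1],px[:,0]]
z0=np.abs(P[:,2])<12; print("table z",np.median(P[z0,2]))
def rep(n,m):
    Q=P[m]; print(n,m.sum(),np.percentile(Q,[3,50,97],axis=0).round().tolist() if m.any() else "")
br=(H[:,0]<16)&(H[:,1]>80)&(P[:,2]>3)
w=br&(px[:,0]<262)&(px[:,1]>170)
rep("cellar brown",w); 
for lo,hi in((3,40),(40,50),(50,56),(57,70)): rep(f"z{lo}-{hi}",w&(P[:,2]>lo)&(P[:,2]<hi))
m=br&(px[:,0]>270)&(px[:,0]<292); rep("mill",m); rep("milllow",m&(P[:,2]<60))
gr=(px[:,0]>280)&(P[:,2]>15)&(H[:,0]>28)&(H[:,0]<90)&(H[:,2]<110)&(H[:,1]>60); rep("bottle",gr)
np.savez("c0.npz",P=P,px=px,H=H)
```

```text
table z 1.1159982176329004
cellar brown 427 [[400.0, -29.0, 9.0], [448.0, -14.0, 46.0], [494.0, 33.0, 58.0]]
z3-40 176 [[432.0, -30.0, 7.0], [465.0, -22.0, 25.0], [494.0, 34.0, 39.0]]
z40-50 54 [[418.0, -29.0, 40.0], [476.0, -16.0, 44.0], [496.0, 36.0, 50.0]]
z50-56 134 [[397.0, -28.0, 51.0], [430.0, -2.0, 55.0], [461.0, 30.0, 56.0]]
z57-70 32 [[401.0, -22.0, 57.0], [417.0, 4.0, 58.0], [447.0, 21.0, 65.0]]
mill 298 [[577.0, 8.0, 10.0], [590.0, 18.0, 96.0], [614.0, 35.0, 158.0]]
milllow 103 [[577.0, 6.0, 6.0], [586.0, 15.0, 32.0], [596.0, 32.0, 58.0]]
bottle 1229 [[586.0, -134.0, 21.0], [614.0, -128.0, 123.0], [716.0, 192.0, 225.0]]
```

View pics/crop1.png

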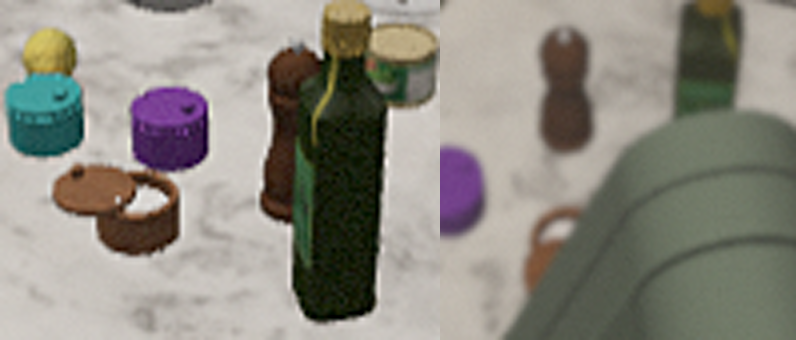

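The crop confirms it. In the left panel the wooden cellar with its salt visible is the drum at (140,215), with the lid swung toward the robot at (95,190) and the knob at (78,172). Next: fits of these, and of the gripper's outline.

```bash
cat >> h.py <<'E'
from scipy.optimize import least_squares
def circ(Q,r,c0=None):
    c0=Q[:,:2].mean(0)+[0,15] if c0 is None else c0
    s=least_squares(lambda c:np.hypot(*(Q[:,:2]-c).T)-r,c0,loss="soft_l1",f_scale=1.5)
    return s.x.round(1),np.sqrt(np.mean(s.fun**2)).round(2)
E
python3 - <<'E'
from h import *
d=np.load("c0.npz");P,px,H=d["P"],d["px"],d["H"]
br=(H[:,0]<16)&(H[:,1]>80)&(P[:,2]>3); w=br&(px[:,0]<262)&(px[:,1]>170)
print("drum",circ(P[w&(P[:,2]<42)&(P[:,2]>4)&(P[:,1]<5)],36))
L=P[w&(P[:,2]>50)&(P[:,2]<57)]; 
h=cv2.convexHull(L[:,:2].astype(np.float32)); print("lid minEncl",cv2.minEnclosingCircle(h))
K=P[w&(P[:,2]>59.5)]; print("knob",K.mean(0).round(1),len(K))
print(K.round().tolist()[:20])
m=br&(px[:,0]>270)&(px[:,0]<292)
for lo,hi in((5,25),(25,45),(60,80),(80,100),(100,130),(130,165)):
  Q=P[m&(P[:,2]>lo)&(P[:,2]<hi)]; print("mill",lo,circ(Q,29),Q[:,0].min().round(),Q[:,1].min().round())
f=grab("scene"); hsv=cv2.cvtColor(f["img"],cv2.COLOR_BGR2HSV)
vv,uu=np.mgrid[130:225,275:320]; q=np.c_[uu.ravel(),vv.ravel()];B=cloud(f,q)
for lo,hi in((15,50),(50,90),(90,130),(130,160),(160,190),(190,215),(215,240)):
  s=(B[:,2]>lo)&(B[:,2]<hi)&(B[:,1]<-60)&(B[:,1]>-170);Q=B[s]
  if len(Q)>20:
    k=np.polyfit(Q[:,0],Q[:,1],1); print("bottle",lo,len(Q),np.percentile(Q[:,0],[2,98]).round(),np.percentile(Q[:,1],[2,50,98]).round(),"slope deg",np.degrees(np.arctan(k[0])).round(1))
# gripper outline in tool frame
s=env.state(); from scipy.spatial.transform import Rotation as Ro
R=Ro.from_euler("xyz",s["ee_rot"],degrees=True).as_matrix()
vv,uu=np.mgrid[190:330,60:170]; q=np.c_[uu.ravel(),vv.ravel()];G=(cloud(f,q)-s["ee_pos"])@R
G=G[(np.abs(G[:,0])<120)&(np.abs(G[:,1])<130)&(G[:,2]<5)&(G[:,2]>-240)]
for a in range(-240,5,15):
  Q=G[(G[:,2]>=a)&(G[:,2]<a+15)]
  if len(Q)>5: print("grip z",a,len(Q),np.percentile(Q[:,0],[1,99]).round(),np.percentile(Q[:,1],[1,99]).round())
E
```

```text
drum (array([463.5,   9.1]), np.float64(1.81))
lid minEncl ((428.2320861816406, 2.0554537773132324), 35.50640106201172)
knob [415.1  17.7  63.3] 6
[[415.0, 23.0, 65.0], [411.0, 17.0, 65.0], [415.0, 17.0, 64.0], [418.0, 20.0, 63.0], [414.0, 15.0, 62.0], [418.0, 15.0, 61.0]]
mill 5 (array([604.5,  35.7]), np.float64(2.41)) 574.0 5.0
mill 25 (array([604. ,  37.2]), np.float64(2.07)) 577.0 8.0
mill 60 (array([609.2,  41.9]), np.float64(2.47)) 583.0 9.0
mill 80 (array([609.5,  44. ]), np.float64(1.39)) 586.0 17.0
mill 100 (array([606.4,  41.2]), np.float64(2.13)) 580.0 10.0
mill 130 (array([601.3,  46.6]), np.float64(6.65)) 579.0 8.0
bottle 15 183 [586. 646.] [-134. -129.  -87.] slope deg -15.4
bottle 50 218 [585. 647.] [-134. -128.  -88.] slope deg -12.6
bottle 90 236 [586. 648.] [-134. -129.  -94.] slope deg -10.3
bottle 130 182 [586. 646.] [-134. -129.  -93.] slope deg -12.2
bottle 160 188 [586. 645.] [-134. -129.  -87.] slope deg -14.6
bottle 190 203 [588. 645.] [-133. -122.  -91.] slope deg -12.6
bottle 215 81 [600. 630.] [-121. -115. -101.] slope deg -10.9
grip z -240 292 [-36.  25.] [ 7. 38.]
grip z -225 335 [-36.  33.] [12. 39.]
grip z -210 207 [-34.  32.] [12. 38.]
grip z -195 460 [-38.  35.] [-16.  39.]
grip z -180 89 [-39.  36.] [-28.  36.]
grip z -165 175 [-24.  21.] [10. 19.]
grip z -150 206 [-23.  25.] [-10.  20.]
grip z -135 905 [-38.  35.] [12. 91.]
grip z -120 417 [-39.  35.] [-58.  92.]
grip z -105 472 [-38.  36.] [-73.  89.]
grip z -90 204 [-38.  36.] [-49.  84.]
grip z -60 151 [-19.  16.] [-48.  61.]
grip z -45 193 [-19.  16.] [-47.  60.]
grip z -30 101 [-19.  16.] [54. 59.]
grip z -15 75 [-19.  16.] [52. 58.]
```

```bash
cat > opt.py <<'E'
import numpy as np
from scipy.optimize import minimize_scalar
# gap frame: X forward, Y left; bottle square at Y=-69, mill circle at Y=+68
def rectpts(x0,x1,y0,y1,n=41):
    a=np.linspace(0,1,n); X=x0+(x1-x0)*a; Y=y0+(y1-y0)*a
    return np.r_[np.c_[X,0*X+y0],np.c_[X,0*X+y1],np.c_[0*Y+x0,Y],np.c_[0*Y+x1,Y]]
body=rectpts(-39,39,-91,91); fing=np.r_[rectpts(-18,18,45.5,59,15),rectpts(-18,18,-59,-45.5,15)]
def sdbox(p):
    q=np.abs(p-[0,-69])-30; return np.hypot(*np.maximum(q,0).T)+np.minimum(q.max(1),0)
def clr(p): return min(sdbox(p).min(), (np.hypot(p[:,0],p[:,1]-68.)-29).min())
if __name__=="__main__":
  out=[]
  for phi in range(0,360,5):
    c,s=np.cos(np.radians(phi)),np.sin(np.radians(phi)); R=np.array([[c,-s],[s,c]])
    B=body@R.T;F=fing@R.T
    for ty in np.arange(-160,161,3.):
      # disc target
      lo,hi=-260,0
      ok=lambda tx: clr(B+[tx,ty])>4 and clr(F+[tx,ty])>2.5
      tx=-260
      if not ok(tx):continue
      while ok(tx+1) and tx<0: tx+=1
      G=F+[tx,ty]; G=G[np.abs(G[:,1])<36]
      if not len(G):continue
      cx=G[:,0]+np.sqrt(36**2-G[:,1]**2); i=cx.argmax()
      out.append((cx[i],phi,ty,tx,G[i,0],G[i,1]))
  out.sort(reverse=True)
  for lim in (3,8,12,20):
    print(lim,[tuple(np.round(o,1)) for o in out if abs(o[5])<=lim][:4])
E
python3 opt.py
```

```text
3 [(np.float64(10.4), np.float64(315.0), np.float64(-28.0), np.float64(-80.0), np.float64(-25.6), np.float64(1.0)), (np.float64(10.4), np.float64(135.0), np.float64(-28.0), np.float64(-80.0), np.float64(-25.6), np.float64(1.0)), (np.float64(8.8), np.float64(310.0), np.float64(-25.0), np.float64(-84.0), np.float64(-27.2), np.float64(-0.9)), (np.float64(8.8), np.float64(130.0), np.float64(-25.0), np.float64(-84.0), np.float64(-27.2), np.float64(-0.9))]
8 [(np.float64(10.4), np.float64(315.0), np.float64(-28.0), np.float64(-80.0), np.float64(-25.6), np.float64(1.0)), (np.float64(10.4), np.float64(135.0), np.float64(-28.0), np.float64(-80.0), np.float64(-25.6), np.float64(1.0)), (np.float64(8.8), np.float64(310.0), np.float64(-25.0), np.float64(-84.0), np.float64(-27.2), np.float64(-0.9)), (np.float64(8.8), np.float64(130.0), np.float64(-25.0), np.float64(-84.0), np.float64(-27.2), np.float64(-0.9))]
12 [(np.float64(10.4), np.float64(315.0), np.float64(-28.0), np.float64(-80.0), np.float64(-25.6), np.float64(1.0)), (np.float64(10.4), np.float64(135.0), np.float64(-28.0), np.float64(-80.0), np.float64(-25.6), np.float64(1.0)), (np.float64(9.4), np.float64(215.0), np.float64(47.0), np.float64(-74.0), np.float64(-25.4), np.float64(9.0)), (np.float64(9.4), np.float64(35.0), np.float64(47.0), np.float64(-74.0), np.float64(-25.4), np.float64(9.0))]
20 [(np.float64(10.4), np.float64(315.0), np.float64(-28.0), np.float64(-80.0), np.float64(-25.6), np.float64(1.0)), (np.float64(10.4), np.float64(135.0), np.float64(-28.0), np.float64(-80.0), np.float64(-25.6), np.float64(1.0)), (np.float64(9.4), np.float64(215.0), np.float64(47.0), np.float64(-74.0), np.float64(-25.4), np.float64(9.0)), (np.float64(9.4), np.float64(35.0), np.float64(47.0), np.float64(-74.0), np.float64(-25.4), np.float64(9.0))]
```

Emit:
arm_command(
  rows=[
    {"delta_pos":[0,0,0],"roll":0,"jaw":0},
    {"delta_pos":[-40,0,0],"roll":0,"jaw":0},
    {"delta_pos":[-80,0,0],"roll":0,"jaw":0},
    {"delta_pos":[-120,0,0],"roll":0,"jaw":0},
    {"delta_pos":[-160,0,0],"roll":0,"jaw":0},
    {"delta_pos":[-200,0,0],"roll":0,"jaw":0},
    {"delta_pos":[-200,0,0],"roll":0,"jaw":0},
  ],
)

```text
time_s: 0.83
ee_pos: [0.7, -610.8, 213.6]
ee_rot: [180.0, 0.2, 19.5]
force: [0.8, -0.3, 0.0]
gripper_width: 47.6
gripper_force: 0.0
```

Run:
```python
from h import *
g=grab("top");f=grab("scene")
a=g["img"][110:260,190:390]
cv2.imwrite("pics/top1.png",cv2.resize(a,(800,600),interpolation=2))
hsv=cv2.cvtColor(g["img"],cv2.COLOR_BGR2HSV)
vv,uu=np.mgrid[110:260,190:390]; px=np.c_[uu.ravel(),vv.ravel()];P=cloud(g,px);H=hsv[px[:,1],px[:,0]]
print("table",np.median(P[np.abs(P[:,2])<12,2]))
br=(H[:,0]<18)&(H[:,1]>70)&(P[:,2]>3)
c=br&(P[:,0]<530)&(P[:,0]>380)&(np.abs(P[:,1])<70)
np.savez("t1.npz",P=P,px=px,H=H)
Q=P[c]; print(len(Q),np.percentile(Q,[2,50,98],axis=0).round())
print("drum",circ(P[c&(P[:,2]<40)],36,[463,8]))
m=br&(P[:,0]>540)&(P[:,0]<660)&(np.abs(P[:,1]-40)<50)
for lo,hi in((5,40),(40,80),(80,110),(110,140),(140,155),(155,175)):
  Q=P[m&(P[:,2]>lo)&(P[:,2]<hi)]
  if len(Q)>4: print("mill",lo,len(Q),np.percentile(Q,[2,50,98],axis=0)[:,:2].round().tolist())
print("mill fit base",circ(P[m&(P[:,2]<50)],29,[605,38]))
for lo,hi in((10,60),(60,120),(120,180),(180,215),(255,285)):
  s=(P[:,2]>lo)&(P[:,2]<hi)&(P[:,0]>560)&(P[:,0]<670)&(P[:,1]<-60)&(P[:,1]>-160);Q=P[s]
  if len(Q)>4:print("bottle",lo,len(Q),np.percentile(Q,[2,50,98],axis=0)[:,:2].round().tolist())
# other things near work
for n,lo,hi in(("purple",125,160),("turq",80,100)):
  s=(H[:,0]>lo)&(H[:,0]<hi)&(H[:,1]>100)&(P[:,2]>5);Q=P[s];print(n,np.percentile(Q,[2,50,98],axis=0)[:,:2].round().tolist())
s=(P[:,2]>12)&(P[:,1]<-60)&(P[:,0]<560);Q=P[s];print("right stuff",len(Q),np.percentile(Q,[2,50,98],axis=0).round().tolist())
# scene bottle faces
vv,uu=np.mgrid[130:225,275:320]; q=np.c_[uu.ravel(),vv.ravel()];B=cloud(f,q);B=B[(B[:,2]>25)&(B[:,2]<180)&(B[:,1]<-70)&(B[:,1]>-150)]
r=cv2.minAreaRect(B[:,:2].astype(np.float32)); print(r)
F=B[(B[:,0]>595)&(B[:,0]<640)]; k=np.polyfit(F[:,0],F[:,1],1);print("rightface",k, np.polyval(k,616))
F=B[(B[:,1]>-125)&(B[:,0]<600)]; k=np.polyfit(F[:,1],F[:,0],1);print("front face",len(F),k,np.polyval(k,-105))
```

```text
table 0.08145815361022532
348 [[396. -24.  35.]
 [433.   7.  52.]
 [495.  39.  63.]]
drum (array([459. ,   7.4]), np.float64(2.81))
mill 5 45 [[576.0, 14.0], [579.0, 30.0], [591.0, 50.0]]
mill 40 82 [[575.0, 15.0], [584.0, 33.0], [593.0, 51.0]]
mill 80 18 [[580.0, 23.0], [584.0, 34.0], [593.0, 45.0]]
mill 110 38 [[577.0, 17.0], [582.0, 30.0], [589.0, 47.0]]
mill 140 57 [[576.0, 17.0], [588.0, 32.0], [606.0, 51.0]]
mill 155 29 [[584.0, 21.0], [594.0, 35.0], [607.0, 48.0]]
mill fit base (array([606.6,  36.6]), np.float64(1.86))
bottle 10 113 [[585.0, -139.0], [590.0, -104.0], [613.0, -75.0]]
bottle 60 157 [[583.0, -130.0], [588.0, -102.0], [613.0, -71.0]]
bottle 120 178 [[583.0, -130.0], [589.0, -101.0], [604.0, -72.0]]
bottle 180 220 [[586.0, -129.0], [598.0, -101.0], [639.0, -72.0]]
bottle 255 104 [[599.0, -116.0], [612.0, -101.0], [632.0, -85.0]]
purple [[466.0, 103.0], [494.0, 131.0], [529.0, 161.0]]
turq [[349.0, 138.0], [379.0, 166.0], [413.0, 198.0]]
right stuff 3973 [[-254.0, -417.0, 15.0], [110.0, -205.0, 727.0], [543.0, -99.0, 1502.0]]
((609.33447265625, -117.95880126953125), (43.57236862182617, 73.751953125), 62.7818717956543)
rightface [ 8.95756863e-02 -1.85283484e+02] -130.10486102395805
front face 160 [-1.22825987e-01  5.74767260e+02] 587.663988164744
```

View pics/top1.png

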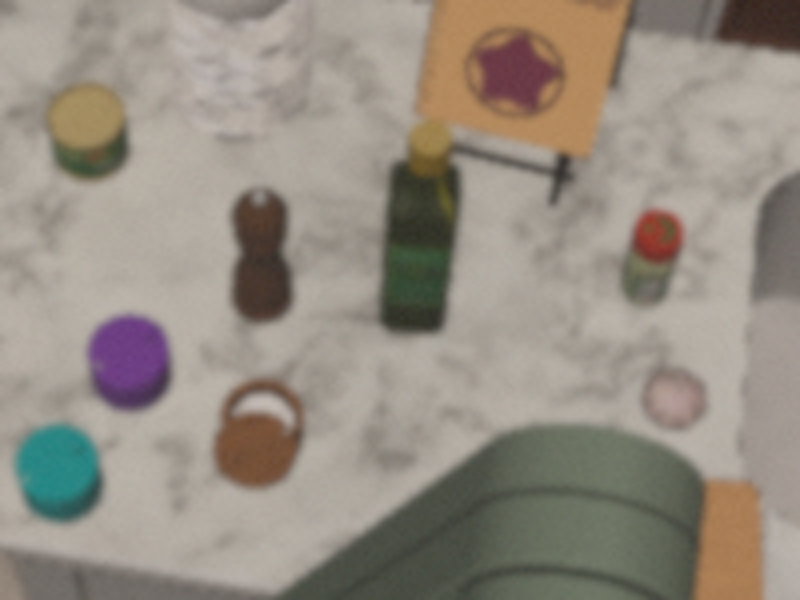

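Top crop, 4x: bottle at (418,250), mill at (262,255), cellar drum at (260,410) with its lid at (255,450), purple at (130,360) and turquoise at (60,470). The way in is open. The gap's mid-point is about (610.6,-32), its axis runs about 5° to the left of world x, and the drum is at (461.5,8).

Next I go above the robot's side of the knob with the fingers closed.

Emit:
arm_command(
  rows=[
    {"delta_pos":[497,-207,0],"roll":1.7,"jaw":0},
    {"delta_pos":[497,-207,0],"roll":1.7,"jaw":0},
    {"delta_pos":[497,-207,0],"roll":1.7,"jaw":0},
    {"delta_pos":[497,-207,0],"roll":1.7,"jaw":0},
    {"delta_pos":[497,-207,0],"roll":1.7,"jaw":0},
    {"delta_pos":[497,-207,0],"roll":1.7,"jaw":0},
    {"delta_pos":[497,-207,0],"roll":1.7,"jaw":0},
    {"delta_pos":[497,-207,0],"roll":1.7,"jaw":0},
    {"delta_pos":[497,-207,0],"roll":1.7,"jaw":0},
    {"delta_pos":[497,-207,0],"roll":1.7,"jaw":0},
    {"delta_pos":[497,-207,0],"roll":1.7,"jaw":0},
    {"delta_pos":[497,-207,0],"roll":1.7,"jaw":0},
    {"delta_pos":[560,-460,0],"roll":1.7,"jaw":0},
    {"delta_pos":[560,-460,0],"roll":1.7,"jaw":0},
    {"delta_pos":[560,-460,0],"roll":1.7,"jaw":0},
    {"delta_pos":[560,-460,0],"roll":1.7,"jaw":0},
    {"delta_pos":[560,-460,0],"roll":1.7,"jaw":0},
    {"delta_pos":[560,-460,0],"roll":1.7,"jaw":0},
    {"delta_pos":[560,-460,0],"roll":1.7,"jaw":0},
    {"delta_pos":[560,-460,0],"roll":1.7,"jaw":0},
  ],
)

```text
time_s: 2.6
ee_pos: [376.6, 20.6, 214.2]
ee_rot: [-179.8, -0.1, 11.9]
force: [0.4, -0.7, 0.4]
gripper_width: 0.3
gripper_force: 0.0
```

Emit:
arm_command(
  rows=[
    {"delta_pos":[0,0,40],"roll":0,"jaw":0},
    {"delta_pos":[0,0,80],"roll":0,"jaw":0},
    {"delta_pos":[0,0,110],"roll":0,"jaw":0},
    {"delta_pos":[0,0,110],"roll":0,"jaw":0},
    {"delta_pos":[0,0,110],"roll":0,"jaw":0},
  ],
)

```text
time_s: 3.02
ee_pos: [376.7, 14.5, 103.6]
ee_rot: [-180.0, 0.2, 11.4]
force: [0.3, -1.8, 1.4]
gripper_width: 0.5
gripper_force: 0.0
```

Run:
```python
from h import *
s=env.state();print(s["ee_pos"],s["ee_rot"],s["qpos"])
f=grab("scene");g=grab("top")
a=f["img"][140:225,200:310]; b=g["img"][150:240,220:320]
cv2.imwrite("pics/c2.png",np.hstack([cv2.resize(a,(440,340),interpolation=2),cv2.resize(b,(356,340),interpolation=2)]))
hsv=cv2.cvtColor(f["img"],cv2.COLOR_BGR2HSV)
vv,uu=np.mgrid[165:220,215:262]; px=np.c_[uu.ravel(),vv.ravel()];P=cloud(f,px);H=hsv[vv.ravel(),uu.ravel()]
b=(H[:,0]<16)&(H[:,1]>80)
K=P[b&(P[:,2]>58)&(P[:,2]<68)];print("high",K.round().tolist())
```

```text
[376.66541141  14.52685375 103.59321816] [-1.79966039e+02  1.69033711e-01  1.14247924e+01] [4.59299552e-01 7.30070166e+00 1.22832037e+02 1.55005707e-03
 5.00396687e+01 7.90335600e+01]
high [[415.0, 20.0, 67.0], [411.0, 16.0, 65.0], [414.0, 22.0, 61.0], [418.0, 20.0, 62.0], [421.0, 26.0, 58.0], [411.0, 19.0, 59.0], [421.0, 20.0, 58.0], [431.0, 18.0, 58.0], [445.0, 11.0, 58.0], [441.0, -1.0, 58.0], [404.0, -16.0, 59.0], [430.0, -18.0, 58.0]]
```

View pics/c2.png

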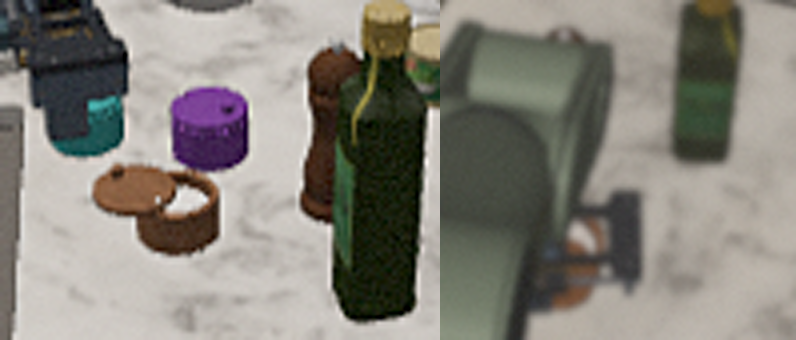

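The knob shows at (117,172) in the left panel, about 14 mm ahead of the finger face and level with it in y. I lower to z≈58 and push slowly straight ahead along tool x.

Emit:
arm_command(
  rows=[
    {"delta_pos":[0,0,30],"roll":0,"jaw":0},
    {"delta_pos":[0,0,45],"roll":0,"jaw":0},
    {"delta_pos":[0,0,45],"roll":0,"jaw":0},
    {"delta_pos":[6,0,45],"roll":0,"jaw":0},
    {"delta_pos":[10,0,45],"roll":0,"jaw":0},
    {"delta_pos":[13,0,45],"roll":0,"jaw":0},
    {"delta_pos":[16,0,45],"roll":0,"jaw":0},
    {"delta_pos":[19,0,45],"roll":0,"jaw":0},
    {"delta_pos":[22,0,45],"roll":0,"jaw":0},
    {"delta_pos":[25,0,45],"roll":0,"jaw":0},
    {"delta_pos":[28,0,45],"roll":0,"jaw":0},
    {"delta_pos":[31,0,45],"roll":0,"jaw":0},
    {"delta_pos":[34,0,45],"roll":0,"jaw":0},
    {"delta_pos":[37,0,45],"roll":0,"jaw":0},
    {"delta_pos":[40,0,45],"roll":0,"jaw":0},
    {"delta_pos":[43,0,45],"roll":0,"jaw":0},
    {"delta_pos":[46,0,45],"roll":0,"jaw":0},
    {"delta_pos":[49,0,45],"roll":0,"jaw":0},
    {"delta_pos":[52,0,45],"roll":0,"jaw":0},
    {"delta_pos":[52,0,45],"roll":0,"jaw":0},
  ],
)

```text
time_s: 4.78
ee_pos: [429.8, 24.5, 59.0]
ee_rot: [180.0, -0.1, 11.4]
force: [0.4, -0.5, -0.4]
gripper_width: 0.2
gripper_force: 0.0
```

```bash
cat > look.py <<'E'
from h import *
import sys
s=env.state();print(s["time_s"],s["ee_pos"].round(1),s["ee_rot"].round(1),s["force"].round(1))
f=grab("scene");hsv=cv2.cvtColor(f["img"],cv2.COLOR_BGR2HSV)
vv,uu=np.mgrid[150:222,210:300]; px=np.c_[uu.ravel(),vv.ravel()];P=cloud(f,px);H=hsv[vv.ravel(),uu.ravel()]
b=(H[:,0]<16)&(H[:,1]>80)&(np.hypot(P[:,0]-605,P[:,1]-36)>45)&(P[:,2]>3)
Q=P[b]
D=Q[(Q[:,2]<41)&(Q[:,2]>5)]; D=D[D[:,1]<D[:,1].min()+28]
L=Q[(Q[:,2]>47)&(Q[:,2]<58)]
print("drum",circ(D,36,D[:,:2].mean(0)+[0,25]),"lid pts",len(L),"encl",[np.round(v,1) for v in cv2.minEnclosingCircle(L[:,:2].astype(np.float32))])
print("knob",Q[(Q[:,2]>60)].mean(0).round(1))
w=H[:,1]<40
if len(sys.argv)>1:
  g=grab("top");a=f["img"][140:225,200:310]; b=g["img"][140:240,210:330]
  cv2.imwrite(sys.argv[1],np.hstack([cv2.resize(a,(440,340),interpolation=2),cv2.resize(b,(360,340),interpolation=2)]))
E
python3 look.py pics/c3.png
```

```text
4.7833 [429.8  24.5  59. ] [ 1.80e+02 -1.00e-01  1.14e+01] [ 0.4 -0.5 -0.4]
drum (array([464. ,   9.2]), np.float64(2.42)) lid pts 184 encl [array([455.9,   4.4]), np.float64(40.6)]
knob [ 439.3 -153.3  231.4]
```

View pics/c3.png

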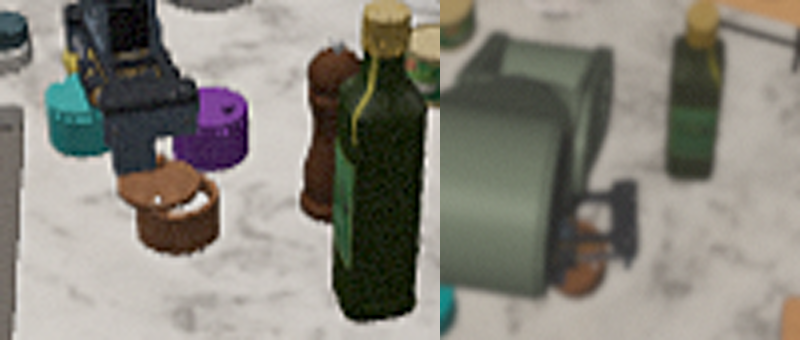

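The lid at (160,185) is closing and the drum at (178,215) has not moved. I go on, slower.

Emit:
arm_command(
  rows=[
    {"delta_pos":[2,0,0],"roll":0,"jaw":0},
    {"delta_pos":[4,0,0],"roll":0,"jaw":0},
    {"delta_pos":[6,0,0],"roll":0,"jaw":0},
    {"delta_pos":[8,0,0],"roll":0,"jaw":0},
    {"delta_pos":[10,0,0],"roll":0,"jaw":0},
    {"delta_pos":[11,0,0],"roll":0,"jaw":0},
    {"delta_pos":[12,0,0],"roll":0,"jaw":0},
    {"delta_pos":[13,0,0],"roll":0,"jaw":0},
    {"delta_pos":[14,0,0],"roll":0,"jaw":0},
    {"delta_pos":[15,0,0],"roll":0,"jaw":0},
    {"delta_pos":[16,0,0],"roll":0,"jaw":0},
    {"delta_pos":[17,0,0],"roll":0,"jaw":0},
    {"delta_pos":[18,0,0],"roll":0,"jaw":0},
    {"delta_pos":[18,0,0],"roll":0,"jaw":0},
  ],
)

```text
time_s: 6.05
ee_pos: [446.5, 28.0, 58.9]
ee_rot: [180.0, -0.0, 11.4]
force: [-0.5, -0.4, -0.1]
gripper_width: 0.4
gripper_force: 0.5
```

```bash
python3 look.py pics/c4.png
```

```text
6.05 [446.5  28.   58.9] [180.   -0.   11.4] [-0.5 -0.4 -0.1]
drum (array([463. ,  12.7]), np.float64(1.89)) lid pts 170 encl [array([458.5,  13.1]), np.float64(36.0)]
knob [ 448.1 -183.2  244.6]
```

View pics/c4.png

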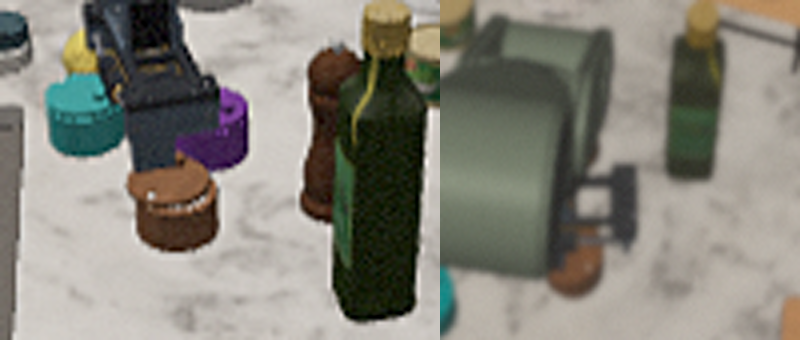

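The lid at (172,182) is nearly shut, with a sliver of salt still showing at its right. I keep pushing gently.

Emit:
arm_command(
  rows=[
    {"delta_pos":[1,0,0],"roll":0,"jaw":0},
    {"delta_pos":[2,0,0],"roll":0,"jaw":0},
    {"delta_pos":[3,0,0],"roll":0,"jaw":0},
    {"delta_pos":[4,0,0],"roll":0,"jaw":0},
    {"delta_pos":[5,0,0],"roll":0,"jaw":0},
    {"delta_pos":[6,0,0],"roll":0,"jaw":0},
    {"delta_pos":[7,0,0],"roll":0,"jaw":0},
    {"delta_pos":[8,0,0],"roll":0,"jaw":0},
    {"delta_pos":[9,0,0],"roll":0,"jaw":0},
    {"delta_pos":[10,0,0],"roll":0,"jaw":0},
    {"delta_pos":[11,0,0],"roll":0,"jaw":0},
    {"delta_pos":[12,0,0],"roll":0,"jaw":0},
  ],
)

```text
time_s: 7.15
ee_pos: [458.1, 30.4, 58.9]
ee_rot: [180.0, 0.0, 11.4]
force: [-1.4, -0.9, 0.2]
gripper_width: 0.4
gripper_force: 0.8
```

```bash
python3 look.py pics/c5.png
python3 - <<'E'
from h import *
f=grab("scene");a=f["img"][165:215,215:275];cv2.imwrite("pics/c5b.png",cv2.resize(a,(720,600),interpolation=2))
E
```

```text
7.15 [458.1  30.4  58.9] [180.    0.   11.4] [-1.4 -0.9  0.2]
drum (array([464.8,  19. ]), np.float64(2.02)) lid pts 169 encl [array([461.7,  13.1]), np.float64(36.4)]
knob [ 467.2 -125.1  203.1]
```

View pics/c5b.png

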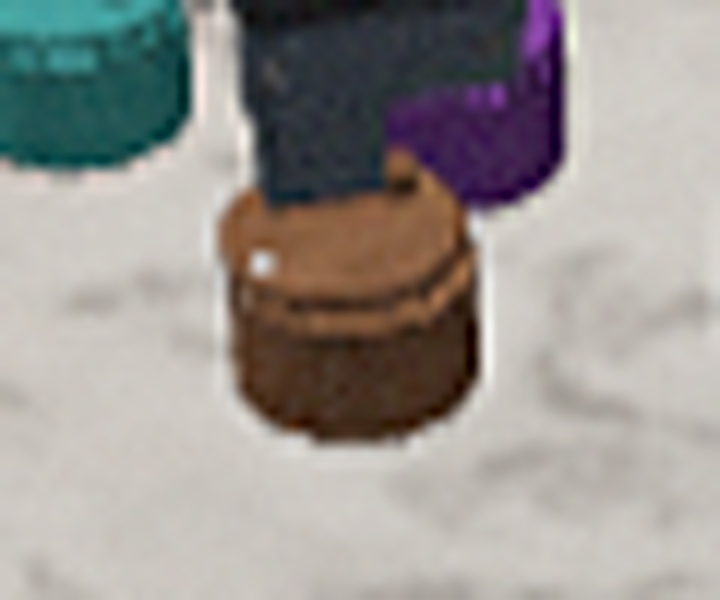

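```bash
cat > ang.py <<'E'
from h import *
# pin: brightest grey blob on brown; drum: silhouette at wall; knob optional pixel
f=grab("scene");hsv=cv2.cvtColor(f["img"],cv2.COLOR_BGR2HSV).astype(int)
def drum(f,hsv,box):
    x0,y0,x1,y1=box; vv,uu=np.mgrid[y0:y1,x0:x1]; px=np.c_[uu.ravel(),vv.ravel()];P=cloud(f,px);H=hsv[vv.ravel(),uu.ravel()]
    b=(H[:,0]<18)&(H[:,1]>75)&(np.hypot(P[:,0]-605,P[:,1]-36)>42)&(P[:,2]>3)&(P[:,2]<75)
    return px[b],P[b]
def silh(f,px,P,lo,hi,r,c0):
    # tangent rays at both sides of each row, on mean heights: distance of ray (in xy) from centre = r
    m=(P[:,2]>lo)&(P[:,2]<hi); res=[]
    for v in np.unique(px[m,1]):
        q=px[m&(px[:,1]==v)]
        if len(q)>12: res+=[[q[:,0].min()-.5+.0,v,-1],[q[:,0].max()+.5,v,1]]
    res=np.array(res,float); c,d,_=rays(f,res[:,:2]); d=d[:,:2]/np.linalg.norm(d[:,:2],axis=1)[:,None]
    nrm=np.c_[d[:,1],-d[:,0]]*res[:,2:]
    return nrm,((nrm*c[:2]).sum(1)),len(res)
px,P=drum(f,hsv,(205,150,300,225))
for n,lo,hi in(("drum",8,38),("lid",46,55)):
    nr,o,k=silh(f,px,P,lo,hi,36,None)
    # along image-right coordinate only: centre position where both sides balance
    R=nr[1::2];L=nr[::2]; 
    X=P[(P[:,2]>lo)&(P[:,2]<hi)]; y0=X[:,1].min()+36
    # solve x for given y: R.c = oR-36 ; L.c=oL-36
    xs=[(oR-36-a[1]*y0)/a[0] for a,oR in zip(R,o[1::2])]; xl=[(oL-36-a[1]*y0)/a[0] for a,oL in zip(L,o[::2])]
    print(n,k,"x from right",np.median(xs).round(1),"left",np.median(xl).round(1),"y~",y0.round(1))
E
python3 ang.py
python3 - <<'E'
from h import *
f=grab("scene")
p=onplane(f,[[236.9,186.8]],54)[0];k=onplane(f,[[248.6,178.7]],61)[0];print("pin",p.round(1),"knob",k.round(1),"dist",np.hypot(*(k-p)[:2]).round(1),"ang",np.degrees(np.arctan2(k[1]-p[1],k[0]-p[0])).round(1))
E
```

```text
drum 12 x from right 464.3 left 466.6 y~ 14.4
lid 4 x from right 456.4 left 468.0 y~ 18.9
pin [440.4   0.6  54. ] knob [482.5  36.1  61. ] dist 55.0 ang 40.1
```

Emit:
arm_command(
  rows=[
    {"delta_pos":[1,0,0],"roll":0,"jaw":0},
    {"delta_pos":[2,0,0],"roll":0,"jaw":0},
    {"delta_pos":[3,0,0],"roll":0,"jaw":0},
    {"delta_pos":[4,0,0],"roll":0,"jaw":0},
    {"delta_pos":[5,0,0],"roll":0,"jaw":0},
    {"delta_pos":[6,0,0],"roll":0,"jaw":0},
  ],
)

```text
time_s: 7.9
ee_pos: [464.0, 31.6, 58.9]
ee_rot: [-180.0, 0.0, 11.4]
force: [-2.3, 0.6, -0.5]
gripper_width: 0.5
gripper_force: 0.8
```

```bash
python3 look.py; python3 ang.py
```

```text
7.9 [464.   31.6  58.9] [-180.     0.    11.4] [-2.3  0.6 -0.5]
drum (array([466.8,  23.2]), np.float64(1.77)) lid pts 153 encl [array([464.8,  18.1]), np.float64(37.2)]
knob [ 497.7 -249.8  258.7]
drum 12 x from right 462.8 left 468.4 y~ 19.3
lid 2 x from right 461.8 left 471.5 y~ 21.3
```

Run:
```python
from h import *
f=grab("scene");a=f["img"][165:215,215:275];cv2.imwrite("pics/c6.png",cv2.resize(a,(720,600),interpolation=2))
```

```text
(no output)
```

View pics/c6.png

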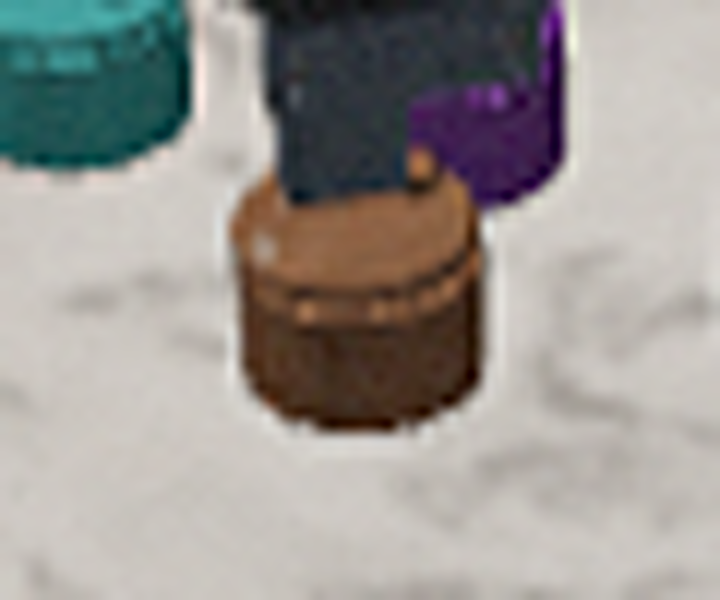

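The lid's outline at (355,225) now sits over the drum, with the knob at (422,160) and the pin at (263,247). The last 6 mm of push turned pin, knob and drum together, so the stop has been reached. I back off, lift, turn to yaw 140° and open the jaw to about 34 mm as a cradle.

Emit:
arm_command(
  rows=[
    {"delta_pos":[-15,0,0],"roll":0,"jaw":0},
    {"delta_pos":[-25,0,0],"roll":0,"jaw":0},
    {"delta_pos":[-30,0,-40],"roll":0,"jaw":0},
    {"delta_pos":[-40,-20,-80],"roll":-3,"jaw":37},
    {"delta_pos":[-42,-46,-90],"roll":-25.7,"jaw":37},
    {"delta_pos":[-42,-46,-90],"roll":-25.7,"jaw":37},
    {"delta_pos":[-42,-46,-90],"roll":-25.7,"jaw":37},
    {"delta_pos":[-42,-46,-90],"roll":-25.7,"jaw":37},
    {"delta_pos":[-42,-46,-90],"roll":-25.7,"jaw":37},
    {"delta_pos":[-42,-46,-90],"roll":-25.7,"jaw":37},
    {"delta_pos":[-42,-46,-90],"roll":-25.7,"jaw":37},
    {"delta_pos":[-42,-46,-90],"roll":-25.7,"jaw":37},
    {"delta_pos":[-42,-46,-90],"roll":-25.7,"jaw":37},
    {"delta_pos":[-42,-46,-90],"roll":-25.7,"jaw":37},
    {"delta_pos":[-42,-46,-90],"roll":-25.7,"jaw":37},
    {"delta_pos":[-42,-46,-90],"roll":-25.7,"jaw":37},
    {"delta_pos":[-42,-46,-90],"roll":-25.7,"jaw":37},
    {"delta_pos":[-42,-46,-90],"roll":-25.7,"jaw":37},
    {"delta_pos":[-42,-46,-90],"roll":-25.7,"jaw":37},
    {"delta_pos":[-42,-46,-90],"roll":-25.7,"jaw":37},
  ],
)

```text
time_s: 9.72
ee_pos: [413.9, 68.4, 149.1]
ee_rot: [179.9, 0.0, 133.5]
force: [0.7, 1.1, 0.4]
gripper_width: 33.7
gripper_force: 0.0
```

```bash
cat > look2.py <<'E'
from h import *
s=env.state();print(s["time_s"],s["ee_pos"].round(1),s["ee_rot"].round(1),s["force"].round(1),s["qpos"].round(0),s["gripper_width"])
M=np.array([610.6,-32.3]);g=np.array([np.cos(np.radians(5.3)),np.sin(np.radians(5.3))]);l=np.array([-g[1],g[0]])
for n,box in(("scene",(205,130,300,225)),("top",(205,130,340,250))):
    f=grab(n);hsv=cv2.cvtColor(f["img"],cv2.COLOR_BGR2HSV);x0,y0,x1,y1=box
    vv,uu=np.mgrid[y0:y1,x0:x1]; px=np.c_[uu.ravel(),vv.ravel()];P=cloud(f,px);H=hsv[vv.ravel(),uu.ravel()]
    b=(H[:,0]<18)&(H[:,1]>75)&(np.hypot(P[:,0]-605,P[:,1]-36)>33)&(P[:,2]>3)&(P[:,2]<75)&(P[:,1]<70)&(P[:,1]>-90)&(P[:,0]<680)&(P[:,0]>400)
    px,Q=px[b],P[b]
    if len(Q)<40: print(n,"few");continue
    D=Q[(Q[:,2]<42)&(Q[:,2]>4)]
    if len(D)>20:
        cam=(-f["R"].T@f["t"])[:2]; u=cam-D[:,:2].mean(0);u/=np.linalg.norm(u)
        c,r=circ(D,36,D[:,:2].mean(0)-22*u); print(n,"drum",len(D),c,r,"gap XY",((c-M)@g).round(1),((c-M)@l).round(1))
    L=Q[(Q[:,2]>50)&(Q[:,2]<58)]
    if len(L)>10:
        e=cv2.minEnclosingCircle(L[:,:2].astype(np.float32));h=cv2.convexHull(L[:,:2].astype(np.float32))[:,0];
        c,r=circ(h,35.5,L[:,:2].mean(0));print(n,"lid",len(L),c,r,"encl",np.round(e[0],1),round(e[1],1),"mean",L[:,:2].mean(0).round(1))
    K=Q[Q[:,2]>60]; 
    if len(K): print(n,"knob",np.median(K,axis=0).round(1),len(K))
    # pin: low-saturation bright pixel inside lid hull
    Lp=px[(Q[:,2]>48)]
    m=np.zeros(f["img"].shape[:2],np.uint8);cv2.fillConvexPoly(m,cv2.convexHull(Lp.astype(np.int32)),1);m=cv2.erode(m,np.ones((3,3)))
    sc=(hsv[...,2].astype(int)-hsv[...,1])*m-999*(m==0); v,u_=np.unravel_index(sc.argmax(),sc.shape); print(n,"pin",onplane(f,[[u_,v]],54)[0].round(1),sc.max())
E
python3 look2.py
```

```text
9.7167 [413.9  68.4 149.1] [179.9   0.  133.5] [0.7 1.1 0.4] [  8.   8. 114.   0.  58. -36.] 33.66892016397597
scene drum 177 [467.2  23.6] 9.15 gap XY -137.6 68.9
scene lid 184 [465.8  22.3] 1.17 encl [464.3  23.4] 38.0 mean [465.7  18.5]
scene knob [483.6  31.6  65.4] 6
scene pin [441.1  11.5  54. ] 99
top drum 53 [467.9  25.2] 1.26 gap XY -136.8 70.4
top lid 75 [464.9  26.4] 1.59 encl [459.   16.7] 33.4 mean [454.3   8.3]
top knob [4.401e+02 2.000e-01 6.030e+01] 1
top pin [441.3  10.8  54. ] 72
```

Shut: the lid (465.8,23) and drum (467.4,24) coincide, and the pin→knob and pin→drum directions agree at about 26°. I lower behind the cellar.

Emit:
arm_command(
  rows=[
    {"delta_pos":[1,1,40],"roll":-1.3,"jaw":37},
    {"delta_pos":[1,1,80],"roll":-1.3,"jaw":37},
    {"delta_pos":[1,1,115],"roll":-1.3,"jaw":37},
    {"delta_pos":[1,1,134],"roll":-1.3,"jaw":37},
    {"delta_pos":[1,1,134],"roll":-1.3,"jaw":37},
    {"delta_pos":[1,1,134],"roll":-1.3,"jaw":37},
  ],
)

```text
time_s: 10.32
ee_pos: [413.6, 69.7, 14.7]
ee_rot: [-179.9, -0.1, 139.5]
force: [0.7, 0.2, 0.6]
gripper_width: 33.7
gripper_force: 0.0
```

Pushing on at −40° would bring the gripper's body too near the mill. I use a −60° heading for this leg instead, so I turn and shift the hand behind the cellar.

Emit:
arm_command(
  rows=[
    {"delta_pos":[-6,10,0],"roll":1.4,"jaw":37},
    {"delta_pos":[-12,21,0],"roll":2.8,"jaw":37},
    {"delta_pos":[-12,21,0],"roll":3.9,"jaw":37},
    {"delta_pos":[-12,21,0],"roll":3.9,"jaw":37},
    {"delta_pos":[-12,21,0],"roll":3.9,"jaw":37},
  ],
)

```text
time_s: 10.73
ee_pos: [437.6, 78.1, 16.4]
ee_rot: [179.8, 0.1, 120.2]
force: [0.9, 0.3, 0.1]
gripper_width: 33.8
gripper_force: 0.0
```

Emit:
arm_command(
  rows=[
    {"delta_pos":[-5,0,0],"roll":0,"jaw":37},
    {"delta_pos":[-10,0,0],"roll":0,"jaw":37},
    {"delta_pos":[-13,0,0],"roll":0,"jaw":37},
    {"delta_pos":[-17,0,0],"roll":0,"jaw":37},
    {"delta_pos":[-21,0,0],"roll":0,"jaw":37},
    {"delta_pos":[-25,0,0],"roll":0,"jaw":37},
    {"delta_pos":[-29,0,0],"roll":0,"jaw":37},
    {"delta_pos":[-33,0,0],"roll":0,"jaw":37},
    {"delta_pos":[-37,0,0],"roll":0,"jaw":37},
    {"delta_pos":[-41,0,0],"roll":0,"jaw":37},
    {"delta_pos":[-45,0,0],"roll":0,"jaw":37},
    {"delta_pos":[-49,0,0],"roll":0,"jaw":37},
    {"delta_pos":[-53,0,0],"roll":0,"jaw":37},
    {"delta_pos":[-57,0,0],"roll":0,"jaw":37},
    {"delta_pos":[-61,0,0],"roll":0,"jaw":37},
    {"delta_pos":[-65,0,0],"roll":0,"jaw":37},
    {"delta_pos":[-69,0,0],"roll":0,"jaw":37},
    {"delta_pos":[-73,0,0],"roll":0,"jaw":37},
    {"delta_pos":[-77,0,0],"roll":0,"jaw":37},
    {"delta_pos":[-81,0,0],"roll":0,"jaw":37},
  ],
)

```text
time_s: 12.4
ee_pos: [477.3, 7.6, 14.9]
ee_rot: [-180.0, 0.0, 120.1]
force: [-1.5, 1.6, 0.8]
gripper_width: 33.6
gripper_force: 1.4
```

```bash
python3 look2.py
```

```text
12.4 [477.3   7.6  14.9] [-180.     0.   120.1] [-1.5  1.6  0.8] [ -0.  23. 117.  -0.  40. -31.] 33.60472076678091
scene drum 181 [500.2 -33.7] 6.46 gap XY -110.1 8.8
scene lid 196 [498.2 -35.3] 0.97 encl [498.5 -35.7] 36.6 mean [497.6 -38.8]
scene knob [519.8 -25.9  62.4] 9
scene pin [472.  -44.8  54. ] 177
top lid 81 [495.1 -30.5] 11.61 encl [502.3 -52.6] 29.4 mean [503.9 -51.1]
top knob [509.6 -53.   61.2] 2
top pin [487.3 -50.   54. ] -1
```

Emit:
arm_command(
  rows=[
    {"delta_pos":[-3,0,0],"roll":0,"jaw":37},
    {"delta_pos":[-6,0,0],"roll":0,"jaw":37},
    {"delta_pos":[-8,0,0],"roll":0,"jaw":37},
    {"delta_pos":[-8,0,0],"roll":0,"jaw":37},
    {"delta_pos":[10,0,0],"roll":0,"jaw":37},
    {"delta_pos":[30,0,0],"roll":0,"jaw":37},
    {"delta_pos":[40,0,-30],"roll":0,"jaw":37},
    {"delta_pos":[40,0,-65],"roll":0,"jaw":37},
    {"delta_pos":[40,0,-65],"roll":0,"jaw":37},
  ],
)

```text
time_s: 13.25
ee_pos: [461.4, 43.0, 85.0]
ee_rot: [179.4, 0.4, 120.2]
force: [1.1, -0.1, 0.9]
gripper_width: 33.8
gripper_force: 0.0
```

```bash
python3 look2.py
```

```text
13.25 [461.4  43.   85. ] [179.4   0.4 120.2] [ 1.1 -0.1  0.9] [  4.  16. 115.  -0.  49. -26.] 33.80396579218204
scene drum 186 [503.9 -40.8] 1.94 gap XY -107.0 1.4
scene lid 191 [502.7 -43.2] 2.42 encl [503.1 -44.8] 35.0 mean [502.5 -46.2]
scene knob [522.5 -35.   63.7] 7
scene pin [478.2 -51.2  54. ] 201
top drum 46 [505.2 -40.7] 1.41 gap XY -105.7 1.4
top lid 194 [503.  -40.8] 2.12 encl [502.8 -40.5] 35.4 mean [500.6 -40.7]
top knob [518.3 -32.7  64.3] 13
top pin [476.6 -55.3  54. ] 39
```

Emit:
arm_command(
  rows=[
    {"delta_pos":[-64,-72,0],"roll":-13,"jaw":37},
    {"delta_pos":[-64,-72,0],"roll":-13,"jaw":37},
    {"delta_pos":[-64,-72,0],"roll":-13,"jaw":37},
    {"delta_pos":[-64,-72,0],"roll":-13,"jaw":37},
    {"delta_pos":[-64,-72,0],"roll":-13,"jaw":37},
    {"delta_pos":[-64,-72,0],"roll":-13,"jaw":37},
    {"delta_pos":[-64,-72,0],"roll":-13,"jaw":37},
    {"delta_pos":[-64,-72,0],"roll":-13,"jaw":37},
    {"delta_pos":[-64,-72,0],"roll":-13,"jaw":37},
    {"delta_pos":[-64,-72,0],"roll":-13,"jaw":37},
    {"delta_pos":[-64,-72,0],"roll":-13,"jaw":37},
    {"delta_pos":[-64,-72,35],"roll":-13,"jaw":37},
    {"delta_pos":[-64,-72,70],"roll":-13,"jaw":37},
    {"delta_pos":[-64,-72,70],"roll":-13,"jaw":37},
    {"delta_pos":[-64,-72,70],"roll":-13,"jaw":37},
  ],
)

```text
time_s: 14.6
ee_pos: [425.2, -48.9, 8.6]
ee_rot: [179.9, -0.3, -174.9]
force: [-0.2, 0.6, 0.9]
gripper_width: 33.6
gripper_force: 0.0
```

```bash
python3 look2.py
python3 - <<'E'
from h import *
# re-measure bottle & mill in scene/top with arm out of the way
g=grab("top");hsv=cv2.cvtColor(g["img"],cv2.COLOR_BGR2HSV)
vv,uu=np.mgrid[100:230,220:340];px=np.c_[uu.ravel(),vv.ravel()];P=cloud(g,px);H=hsv[vv.ravel(),uu.ravel()]
m=(np.hypot(P[:,0]-605,P[:,1]-36)<34)&(H[:,0]<18)
for lo,hi in((4,25),(25,45),(4,45)): print("mill",circ(P[m&(P[:,2]>lo)&(P[:,2]<hi)],29,[605,36]))
b=(np.abs(P[:,0]-617)<45)&(np.abs(P[:,1]+101)<45)&(P[:,2]>20)&(P[:,2]<170)
F=P[b&(np.abs(P[:,1]+101)<20)];k=np.polyfit(F[:,1],F[:,0],1);print("front",k[0].round(3),np.polyval(k,-101).round(1))
# silhouette sides of bottle by image rows: rays to left/right edges
out=[]
for v in range(150,185,3):
    q=px[b&(px[:,1]==v)]
    if len(q)<8: continue
    c,d,_=rays(g,[[q[:,0].min()-.5,v],[q[:,0].max()+.5,v]])
    out.append([c[1]+d[0,1]*(587-c[0])/d[0,0],c[1]+d[1,1]*(587-c[0])/d[1,0]])
print("bottle front edge y L,R at x=587",np.median(out,axis=0).round(1))
E
```

```text
14.6 [425.2 -48.9   8.6] [ 179.9   -0.3 -174.9] [-0.2  0.6  0.9] [  -8.   20.  124.   -0.   36. -103.] 33.63819851607764
scene drum 189 [504.2 -40.6] 9.11 gap XY -106.7 1.6
scene lid 187 [504.6 -45.4] 2.32 encl [505.4 -44.7] 35.4 mean [504.6 -47.1]
scene knob [522.7 -33.2  63.8] 6
scene pin [478.2 -51.2  54. ] 201
top few
mill (array([605.,  36.]), np.float64(nan))
mill (array([605.,  36.]), np.float64(nan))
mill (array([605.,  36.]), np.float64(nan))
front -0.111 587.7
bottle front edge y L,R at x=587 [-102.1 -131.8]
  return _methods._mean(a, axis=axis, dtype=dtype,
  ret = ret.dtype.type(ret / rcount)
```

The gap's mid-point is confirmed near (610.8,−32) and the hand is on the centre line. I push straight in with the cradle.

Emit:
arm_command(
  rows=[
    {"delta_pos":[-10,0,-4],"roll":0,"jaw":37},
    {"delta_pos":[-20,0,-4],"roll":0,"jaw":37},
    {"delta_pos":[-26,0,-4],"roll":0,"jaw":37},
    {"delta_pos":[-29,0,-4],"roll":0,"jaw":37},
    {"delta_pos":[-32,0,-4],"roll":0,"jaw":37},
    {"delta_pos":[-36,0,-4],"roll":0,"jaw":37},
    {"delta_pos":[-40,0,-4],"roll":0,"jaw":37},
    {"delta_pos":[-44,0,-4],"roll":0,"jaw":37},
    {"delta_pos":[-48,0,-4],"roll":0,"jaw":37},
    {"delta_pos":[-52,0,-4],"roll":0,"jaw":37},
    {"delta_pos":[-56,0,-4],"roll":0,"jaw":37},
    {"delta_pos":[-60,0,-4],"roll":0,"jaw":37},
    {"delta_pos":[-64,0,-4],"roll":0,"jaw":37},
    {"delta_pos":[-68,0,-4],"roll":0,"jaw":37},
    {"delta_pos":[-72,0,-4],"roll":0,"jaw":37},
    {"delta_pos":[-76,0,-4],"roll":0,"jaw":37},
    {"delta_pos":[-80,0,-4],"roll":0,"jaw":37},
    {"delta_pos":[-82,0,-4],"roll":0,"jaw":37},
    {"delta_pos":[-82,0,-4],"roll":0,"jaw":37},
  ],
)

```text
time_s: 16.33
ee_pos: [509.7, -41.6, 14.1]
ee_rot: [-180.0, 0.1, -174.9]
force: [-0.1, -0.8, 0.2]
gripper_width: 33.5
gripper_force: 0.1
```

```bash
python3 look2.py
python3 - <<'E'
from h import *
# image-plane gap check in top view: print widths of table between cellar and bottle/mill at table level
for n in("top","scene"):
  f=grab(n);hsv=cv2.cvtColor(f["img"],cv2.COLOR_BGR2HSV).astype(int)
  for X in (-40,-30):
    g=np.array([.9954,.0958]);l=np.array([-.0958,.9954]);M=np.array([610.8,-31.8])
    ys=np.arange(-50,51,2.);pts=np.array([np.r_[M+g*X+l*y,30] for y in ys]);p=np.rint(proj(f,pts)).astype(int)
    print(n,X,"".join("B" if hsv[v,u,0]<18 and hsv[v,u,1]>75 else "G" if hsv[v,u,2]<90 else "." for u,v in p))
E
```

```text
16.3333 [509.7 -41.6  14.1] [-1.800e+02  1.000e-01 -1.749e+02] [-0.1 -0.8  0.2] [  -6.   25.  113.   -0.   42. -101.] 33.5255260257494
scene drum 160 [555.6 -37.4] 2.32 gap XY -55.2 0.0
scene lid 79 [554.2 -39.5] 2.18 encl [560.2 -43.7] 32.6 mean [570.2 -51.7]
scene knob [573.4 -31.3  64.7] 10
scene pin [561.9 -42.3  54. ] 57
top few
top -40 G...........GGGGGGGGGGGGGGGGGGGGGGGGGGGGGG.........
top -30 GG.....GGGGGGGGGGGGGGGGGGGGGGGGGGGGGGGGGG..........
scene -40 BBBBBBBBBBBBBBBBBBBBBBBBBBBBBBBBBBBBBBBBBGGGGGGGGGG
scene -30 GG...BBBBBBBBBBBBBBBBBBBBBBBBBBBBBBBBBBBBBBBBBBBBBB
```

Emit:
arm_command(
  rows=[
    {"delta_pos":[-3,0,0],"roll":0,"jaw":37},
    {"delta_pos":[-6,0,0],"roll":0,"jaw":37},
    {"delta_pos":[-9,0,0],"roll":0,"jaw":37},
    {"delta_pos":[-12,0,0],"roll":0,"jaw":37},
    {"delta_pos":[-15,0,0],"roll":0,"jaw":37},
    {"delta_pos":[-18,0,0],"roll":0,"jaw":37},
    {"delta_pos":[-21,0,0],"roll":0,"jaw":37},
    {"delta_pos":[-23,0,0],"roll":0,"jaw":37},
    {"delta_pos":[-25,0,0],"roll":0,"jaw":37},
    {"delta_pos":[-26,0,0],"roll":0,"jaw":37},
  ],
)

```text
time_s: 17.37
ee_pos: [534.8, -39.3, 13.9]
ee_rot: [-180.0, 0.0, -174.9]
force: [-3.6, -0.7, 3.8]
gripper_width: 33.6
gripper_force: 2.1
```

```bash
python3 look2.py
```

```text
17.3667 [534.8 -39.3  13.9] [-180.     0.  -174.9] [-3.6 -0.7  3.8] [  -5.   27.  110.   -0.   44. -101.] 33.61794866561225
scene drum 93 [580.3 -35.1] 1.94 gap XY -30.4 0.0
scene lid 16 [ 577.4 -102.9] 2.39 encl [575.4 -67.2] 10.7 mean [575.4 -68.8]
scene pin [582.  -67.2  54. ] 4
top few
```

Emit:
arm_command(
  rows=[
    {"delta_pos":[15,0,0],"roll":0,"jaw":37},
    {"delta_pos":[40,0,0],"roll":0,"jaw":37},
    {"delta_pos":[58,0,-35],"roll":0,"jaw":37},
    {"delta_pos":[58,-10,-70],"roll":1,"jaw":100},
    {"delta_pos":[58,-29,-80],"roll":2.4,"jaw":100},
    {"delta_pos":[58,-29,-80],"roll":8.9,"jaw":100},
    {"delta_pos":[58,-29,-80],"roll":8.9,"jaw":100},
    {"delta_pos":[58,-29,-80],"roll":8.9,"jaw":100},
    {"delta_pos":[58,-29,-80],"roll":8.9,"jaw":100},
    {"delta_pos":[58,-29,-80],"roll":8.9,"jaw":100},
    {"delta_pos":[58,-29,-80],"roll":8.9,"jaw":100},
    {"delta_pos":[58,-29,-80],"roll":8.9,"jaw":100},
  ],
)

```text
time_s: 18.47
ee_pos: [480.4, -73.5, 94.1]
ee_rot: [179.9, 0.1, 140.7]
force: [0.0, 0.1, -0.8]
gripper_width: 90.1
gripper_force: 0.0
```

```bash
python3 look2.py;python3 - <<'E'
from h import *
f=grab("scene");hsv=cv2.cvtColor(f["img"],cv2.COLOR_BGR2HSV)
vv,uu=np.mgrid[235:300,205:265];px=np.c_[uu.ravel(),vv.ravel()];P=cloud(f,px)
Q=P[(P[:,2]>8)&(P[:,2]<140)&(P[:,0]>300)];print("board+pepper",np.percentile(Q,[0,2,98,100],axis=0).round().tolist())
E
```

```text
18.4667 [480.4 -73.5  94.1] [1.799e+02 1.000e-01 1.407e+02] [ 0.   0.1 -0.8] [-10.  17. 111.   0.  52. -61.] 90.06592433508725
scene drum 124 [580.3 -34.9] 1.81 gap XY -30.4 0.2
scene lid 140 [580.6 -36.5] 1.84 encl [576.4 -34.9] 35.2 mean [570.9 -38.5]
scene pin [551.3 -47.   54. ] 99
top few
board+pepper [[341.0, -437.0, 8.0], [357.0, -431.0, 12.0], [482.0, -252.0, 89.0], [489.0, -236.0, 94.0]]
```

Run:
```python
from opt import *
def sep(p): return sdbox(p).min().round(1),(np.hypot(p[:,0],p[:,1]-68)-29).min().round(1)
for phi in (40,45,48):
  a=np.radians(phi-90); R=np.array([[np.cos(a),-np.sin(a)],[np.sin(a),np.cos(a)]])
  co=R@[16,59]
  for cx,cy in((-28,0),(-28,-1),(-28,2),(-26,0)):
    h=np.array([cx,cy])-co; print(phi,(cx,cy),"hand",h.round(1),"body bottle/mill",sep(body@R.T+h),"finger",sep(fing@R.T+h))
```

```text
40 (-28, 0) hand [-83.5 -25.7] body bottle/mill (np.float64(5.6), np.float64(4.2)) finger (np.float64(29.6), np.float64(36.2))
40 (-28, -1) hand [-83.5 -26.7] body bottle/mill (np.float64(5.0), np.float64(4.8)) finger (np.float64(28.7), np.float64(36.8))
40 (-28, 2) hand [-83.5 -23.7] body bottle/mill (np.float64(7.2), np.float64(2.9)) finger (np.float64(31.6), np.float64(34.9))
40 (-26, 0) hand [-81.5 -25.7] body bottle/mill (np.float64(4.4), np.float64(2.6)) finger (np.float64(29.2), np.float64(34.6))
45 (-28, 0) hand [-81.  -30.4] body bottle/mill (np.float64(3.7), np.float64(6.9)) finger (np.float64(28.7), np.float64(38.9))
45 (-28, -1) hand [-81.  -31.4] body bottle/mill (np.float64(2.7), np.float64(7.6)) finger (np.float64(27.7), np.float64(39.6))
45 (-28, 2) hand [-81.  -28.4] body bottle/mill (np.float64(4.8), np.float64(5.5)) finger (np.float64(30.7), np.float64(37.5))
45 (-26, 0) hand [-79.  -30.4] body bottle/mill (np.float64(2.2), np.float64(5.5)) finger (np.float64(28.3), np.float64(37.5))
48 (-28, 0) hand [-79.4 -33.1] body bottle/mill (np.float64(2.1), np.float64(8.3)) finger (np.float64(28.2), np.float64(40.3))
48 (-28, -1) hand [-79.4 -34.1] body bottle/mill (np.float64(2.1), np.float64(9.0)) finger (np.float64(27.2), np.float64(41.0))
48 (-28, 2) hand [-79.4 -31.1] body bottle/mill (np.float64(3.0), np.float64(6.8)) finger (np.float64(30.1), np.float64(38.8))
48 (-26, 0) hand [-77.4 -33.1] body bottle/mill (np.float64(0.1), np.float64(6.9)) finger (np.float64(27.9), np.float64(38.9))
```

Emit:
arm_command(
  rows=[
    {"delta_pos":[1,2,30],"roll":0.85,"jaw":100},
    {"delta_pos":[1,2,60],"roll":0.85,"jaw":100},
    {"delta_pos":[1,2,78],"roll":0.85,"jaw":100},
    {"delta_pos":[1,2,78],"roll":0.85,"jaw":100},
    {"delta_pos":[1,2,78],"roll":0.85,"jaw":100},
    {"delta_pos":[1,2,78],"roll":0.85,"jaw":100},
  ],
)

```text
time_s: 19.12
ee_pos: [480.9, -71.4, 16.9]
ee_rot: [179.9, 0.1, 136.4]
force: [0.5, -0.2, -0.9]
gripper_width: 91.4
gripper_force: 0.0
```

```bash
python3 look2.py
python3 - <<'E'
from h import *
s=env.state();y=np.radians(s["ee_rot"][2]);ty=np.array([np.sin(y),-np.cos(y)]);tx=np.array([np.cos(y),np.sin(y)])
h=s["ee_pos"][:2];M=np.array([610.8,-31.8]);g=np.array([.9954,.0958]);l=np.array([-.0958,.9954])
c=h+(s["gripper_width"]/2+13.5)*ty-16*tx-M;print("corner gap",(c@g).round(1),(c@l).round(1))
print("g in tool",(g@tx).round(4),(g@ty).round(4),"l in tool",(l@tx).round(4),(l@ty).round(4))
# measured finger corner from scene
f=grab("scene");vv,uu=np.mgrid[170:225,230:300];px=np.c_[uu.ravel(),vv.ravel()];P=cloud(f,px);H=cv2.cvtColor(f["img"],cv2.COLOR_BGR2HSV)[vv.ravel(),uu.ravel()]
G=P-np.r_[h,s["ee_pos"][2]];T=np.c_[G[:,:2]@tx,G[:,:2]@ty,P[:,2]]
q=T[(np.abs(T[:,0])<26)&(T[:,1]>30)&(T[:,1]<70)&(T[:,2]>20)&(T[:,2]<75)];print("finger pts",len(q),np.percentile(q,[3,97],axis=0).round(1).tolist() if len(q) else "")
E
```

```text
19.1167 [480.9 -71.4  16.9] [1.799e+02 1.000e-01 1.364e+02] [ 0.5 -0.2 -0.9] [-10.  23. 116.  -0.  41. -56.] 91.4485769450534
scene drum 126 [580.8 -35.7] 3.43 gap XY -30.0 -0.6
scene lid 149 [580.5 -38.9] 4.25 encl [579.5 -38.3] 35.6 mean [570.7 -39.3]
scene pin [551.3 -47.   54. ] 105
top few
corner gap -77.7 -0.4
g in tool -0.6546 0.756 l in tool 0.756 0.6546
finger pts 125 [[-19.2, 41.6, 22.6], [17.0, 60.3, 71.8]]
```

Emit:
arm_command(
  rows=[
    {"delta_pos":[-3.9,4.5,0],"roll":0,"jaw":100},
    {"delta_pos":[-7.2,8.3,0],"roll":0,"jaw":100},
    {"delta_pos":[-8.5,9.8,0],"roll":0,"jaw":100},
    {"delta_pos":[-9.8,11.3,0],"roll":0,"jaw":100},
    {"delta_pos":[-11.1,12.9,0],"roll":0,"jaw":100},
    {"delta_pos":[-13.1,15.1,0],"roll":0,"jaw":100},
    {"delta_pos":[-15.1,17.4,0],"roll":0,"jaw":100},
    {"delta_pos":[-17,19.7,0],"roll":0,"jaw":100},
    {"delta_pos":[-18.3,21.2,0],"roll":0,"jaw":100},
    {"delta_pos":[-19.7,22.7,0],"roll":0,"jaw":100},
    {"delta_pos":[-19.7,22.7,0],"roll":0,"jaw":100},
  ],
)

```text
time_s: 20.18
ee_pos: [510.2, -68.4, 15.8]
ee_rot: [180.0, 0.0, 136.4]
force: [-1.2, -0.3, 0.4]
gripper_width: 91.3
gripper_force: 0.9
```

```bash
python3 look2.py
python3 - <<'E'
from h import *
s=env.state();y=np.radians(s["ee_rot"][2]);ty=np.array([np.sin(y),-np.cos(y)]);tx=np.array([np.cos(y),np.sin(y)])
h=s["ee_pos"][:2];M=np.array([610.8,-31.8]);g=np.array([.9954,.0958]);l=np.array([-.0958,.9954])
c=h+(s["gripper_width"]/2+13.5)*ty-16*tx-M;print("corner gap",(c@g).round(1),(c@l).round(1))
E
```

```text
20.1833 [510.2 -68.4  15.8] [180.    0.  136.4] [-1.2 -0.3  0.4] [ -9.  25. 112.  -0.  42. -55.] 91.33054210414114
scene drum 81 [595.3 -33.2] 1.5 gap XY -15.3 0.5
scene lid 93 [596.5 -34.6] 1.11 encl [586.6 -32.3] 35.4 mean [578.3 -34.4]
scene pin [568.5 -42.9  54. ] 193
top few
corner gap -48.6 -0.3
```

Emit:
arm_command(
  rows=[
    {"delta_pos":[-1.3,1.5,0],"roll":0,"jaw":100},
    {"delta_pos":[-2.6,3.0,0],"roll":0,"jaw":100},
    {"delta_pos":[-3.9,4.5,0],"roll":0,"jaw":100},
    {"delta_pos":[-5.2,6.0,0],"roll":0,"jaw":100},
    {"delta_pos":[-6.6,7.6,0],"roll":0,"jaw":100},
    {"delta_pos":[-7.9,9.1,0],"roll":0,"jaw":100},
    {"delta_pos":[-9.2,10.6,0],"roll":0,"jaw":100},
    {"delta_pos":[-10.5,12.1,0],"roll":0,"jaw":100},
    {"delta_pos":[-11.8,13.6,0],"roll":0,"jaw":100},
    {"delta_pos":[-11.8,13.6,0],"roll":0,"jaw":100},
  ],
)

```text
time_s: 21.12
ee_pos: [528.4, -66.7, 16.0]
ee_rot: [180.0, 0.0, 136.4]
force: [-2.1, 0.5, -0.4]
gripper_width: 91.2
gripper_force: 0.7
```

```bash
python3 look2.py
python3 - <<'E'
from h import *
s=env.state();y=np.radians(s["ee_rot"][2]);ty=np.array([np.sin(y),-np.cos(y)]);tx=np.array([np.cos(y),np.sin(y)])
h=s["ee_pos"][:2];M=np.array([610.8,-31.8]);g=np.array([.9954,.0958]);l=np.array([-.0958,.9954])
c=h+(s["gripper_width"]/2+13.5)*ty-16*tx-M;print("corner gap",(c@g).round(1),(c@l).round(1))
f=grab("top");cv2.imwrite("pics/f1.png",f["img"])
E
```

```text
21.1167 [528.4 -66.7  16. ] [180.    0.  136.4] [-2.1  0.5 -0.4] [ -8.  26. 110.   0.  44. -55.] 91.22968345643227
scene drum 40 [613.2 -29.9] 3.23 gap XY 2.8 2.1
scene lid 31 [614.7 -32.6] 3.67 encl [588.9 -27.5] 24.6 mean [585.9 -28.3]
scene knob [568.5 -41.6  61.1] 1
scene pin [585.  -44.6  54. ] 102
top few
corner gap -30.3 -0.3
```

Emit:
arm_command(
  rows=[
    {"delta_pos":[-1,1.1,0],"roll":0,"jaw":100},
    {"delta_pos":[-1.8,2.1,0],"roll":0,"jaw":100},
    {"delta_pos":[-1.8,2.1,0],"roll":0,"jaw":100},
    {"delta_pos":[6,-7,0],"roll":0,"jaw":100},
    {"delta_pos":[20,-23,0],"roll":0,"jaw":100},
    {"delta_pos":[39,-45,0],"roll":0,"jaw":100},
    {"delta_pos":[52,-60,-40],"roll":0,"jaw":100},
    {"delta_pos":[52,-60,-80],"roll":0,"jaw":100},
    {"delta_pos":[52,-60,-120],"roll":0,"jaw":100},
    {"delta_pos":[52,-60,-160],"roll":0,"jaw":100},
    {"delta_pos":[52,-60,-160],"roll":0,"jaw":100},
  ],
)

```text
time_s: 22.18
ee_pos: [454.3, -75.1, 184.0]
ee_rot: [179.4, 0.9, 136.4]
force: [1.8, -0.8, 0.1]
gripper_width: 91.2
gripper_force: 0.0
```

Emit:
arm_command(
  rows=[
    {"delta_pos":[-197,-323,0],"roll":0,"jaw":100},
    {"delta_pos":[-197,-323,-20],"roll":0,"jaw":100},
    {"delta_pos":[-197,-323,-20],"roll":0,"jaw":100},
    {"delta_pos":[-197,-323,-20],"roll":0,"jaw":100},
    {"delta_pos":[-197,-323,-20],"roll":0,"jaw":100},
    {"delta_pos":[-197,-323,-20],"roll":0,"jaw":100},
    {"delta_pos":[-197,-323,-20],"roll":0,"jaw":100},
    {"delta_pos":[-197,-323,-20],"roll":0,"jaw":100},
    {"delta_pos":[-197,-323,-20],"roll":0,"jaw":100},
    {"delta_pos":[-197,-323,-20],"roll":0,"jaw":100},
    {"delta_pos":[-197,-323,-20],"roll":0,"jaw":100},
  ],
)

```text
time_s: 23.1
ee_pos: [368.2, -446.5, 195.5]
ee_rot: [180.0, 0.1, 136.2]
force: [-0.6, -0.2, -0.2]
gripper_width: 91.0
gripper_force: 0.0
```

```bash
python3 look2.py
python3 - <<'E'
from h import *
g=grab("top");f=grab("scene")
a=g["img"][120:210,230:330];b=f["img"][140:225,240:320]
cv2.imwrite("pics/fin.png",np.hstack([cv2.resize(a,(440,400),interpolation=2),cv2.resize(b,(356,400),interpolation=2)]))
E
```

```text
23.1 [ 368.2 -446.5  195.5] [1.800e+02 1.000e-01 1.362e+02] [-0.6 -0.2 -0.2] [-52.  19.  91.   0.  70. -98.] 90.98409641168327
scene drum 37 [615. -30.] 1.41 gap XY 4.6 1.9
scene lid 29 [614.5 -28.4] 0.76 encl [590.9 -24.8] 26.4 mean [586.4 -26.4]
scene pin [585.  -44.6  54. ] 55
top few
```

View pics/fin.png

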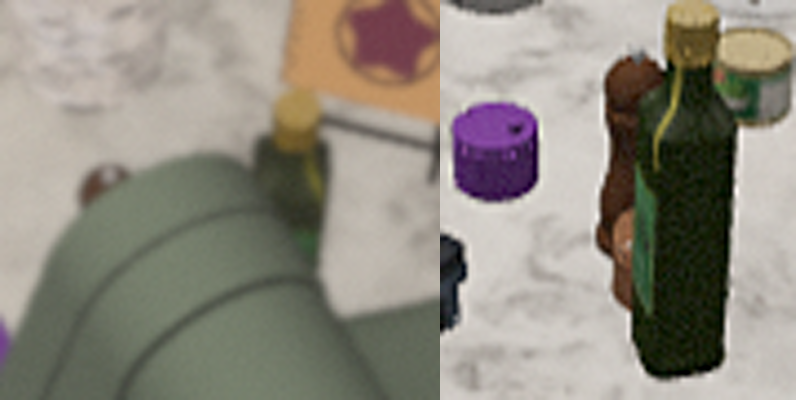

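No pictures left to view. The top view is still partly covered by the arm, so I move further aside and measure by numbers.

Emit:
arm_command(
  rows=[
    {"delta_pos":[149,-372,-15],"roll":12,"jaw":100},
    {"delta_pos":[149,-372,-15],"roll":12,"jaw":100},
    {"delta_pos":[149,-372,-15],"roll":12,"jaw":100},
    {"delta_pos":[149,-372,-15],"roll":12,"jaw":100},
    {"delta_pos":[149,-372,-15],"roll":12,"jaw":100},
    {"delta_pos":[149,-372,-15],"roll":12,"jaw":100},
    {"delta_pos":[149,-372,-15],"roll":12,"jaw":100},
    {"delta_pos":[149,-372,-15],"roll":12,"jaw":100},
    {"delta_pos":[149,-372,-15],"roll":12,"jaw":100},
    {"delta_pos":[149,-372,-15],"roll":12,"jaw":100},
    {"delta_pos":[149,-372,-15],"roll":12,"jaw":100},
    {"delta_pos":[149,-372,-15],"roll":12,"jaw":100},
    {"delta_pos":[149,-372,-15],"roll":12,"jaw":100},
  ],
)

```text
time_s: 24.38
ee_pos: [5.4, -609.5, 211.0]
ee_rot: [180.0, -0.0, 76.5]
force: [-0.4, 0.2, -0.1]
gripper_width: 91.3
gripper_force: 0.0
```

```bash
python3 look2.py
python3 - <<'E'
from h import *
f=grab("top");hsv=cv2.cvtColor(f["img"],cv2.COLOR_BGR2HSV)
vv,uu=np.mgrid[110:230,220:340];px=np.c_[uu.ravel(),vv.ravel()];P=cloud(f,px);H=hsv[vv.ravel(),uu.ravel()]
M=np.array([610.8,-31.8]);g=np.array([.9954,.0958]);l=np.array([-.0958,.9954])
G=np.c_[(P[:,:2]-M)@g,(P[:,:2]-M)@l,P[:,2]]
br=(H[:,0]<18)&(H[:,1]>60)
def pr(n,m):
  if m.sum()>5: print(n,m.sum(),np.percentile(G[m],[2,10,50,90,98],axis=0).round(1).tolist())
c=br&(np.abs(G[:,1])<37)&(G[:,0]<70)
pr("cellar wall",c&(G[:,2]>5)&(G[:,2]<40)); pr("lid",c&(G[:,2]>49)&(G[:,2]<58)); pr("knob",c&(G[:,2]>60)&(G[:,2]<70))
print("wall fit",circ(G[c&(G[:,2]>5)&(G[:,2]<40)],36,[6,0]))
mm=br&(np.abs(G[:,1]-68)<30)&(np.abs(G[:,0])<40)&(G[:,2]>5)&(G[:,2]<35);pr("mill base",mm);print(circ(G[mm],29,[0,68]))
b=(np.abs(G[:,1]+69)<20)&(np.abs(G[:,0])<40)&(G[:,2]>10)&(G[:,2]<40);pr("bottle front",b)
# table-level gaps between wall and neighbours at z=20, front outline
for X in(-20,-10):
  ys=np.arange(-44,45,1.);pts=np.array([np.r_[M+g*X+l*y,54] for y in ys]);p=np.rint(proj(f,pts)).astype(int)
  print(X,"".join("B" if hsv[v,u,0]<18 and hsv[v,u,1]>70 else "G" if hsv[v,u,2]<90 else "." for u,v in p))
E
```

```text
24.3833 [   5.4 -609.5  211. ] [180.   -0.   76.5] [-0.4  0.2 -0.1] [-91.  22.  85.   0.  73. -77.] 91.29066695220861
scene drum 37 [611.6 -24.9] 3.31 gap XY 1.7 7.3
scene lid 31 [613.9 -29.8] 3.37 encl [590.9 -25.3] 28.7 mean [586.1 -27.6]
scene pin [585.  -44.6  54. ] 36
top drum 61 [615.4 -28.3] 1.61 gap XY 5.1 3.5
top lid 192 [611.4 -28.7] 1.39 encl [612.2 -27.8] 36.6 mean [610.6 -30.3]
top knob [623.2 -16.9  61.7] 15
top pin [590.8 -42.9  54. ] 29
cellar wall 73 [[-34.1, -27.2, 12.5], [-32.3, -23.1, 14.6], [-28.1, 0.3, 27.3], [-15.8, 25.9, 37.1], [-12.9, 33.9, 39.5]]
lid 218 [[-29.5, -28.5, 49.3], [-22.5, -21.4, 50.1], [0.6, 1.8, 53.7], [26.1, 27.7, 56.7], [35.2, 34.4, 57.7]]
knob 18 [[-28.9, -20.6, 60.3], [-13.1, -13.6, 60.6], [17.0, 11.3, 63.0], [23.8, 19.0, 65.7], [24.7, 27.4, 66.3]]
wall fit (array([4.5, 3. ]), np.float64(1.76))
mill base 48 [[-30.7, 38.5, 9.6], [-28.0, 42.3, 12.6], [-23.3, 61.5, 19.8], [-6.4, 80.2, 31.0], [-0.5, 87.3, 32.6]]
(array([ 2.3, 68.2]), np.float64(1.97))
bottle front 48 [[-32.6, -86.1, 11.3], [-31.5, -82.6, 13.4], [-28.8, -67.7, 26.5], [-27.5, -53.3, 37.6], [-25.4, -49.4, 39.1]]
-20 GG..............BBBBBBBBBBBBBBBBBBBBBBBBBBBBBBBBBBBBBBBBBBBBBBBBBBBBBBBBBBBBBBBBBBBGGGGGG
-10 GGG..........BBBBBBBBBBBBBBBBBBBBBBBBBBBBBBBBBBBBBBBBBBBBBBBBBBBBBBBBBBBBBBBBBBBBBBBBBBBG
```

The cellar's front is only about flush with the bottle's and it sits some 3 mm toward the mill. I'll give one more small forward push, slightly away from the mill, after checking the hand's clearances.

Run:
```python
from opt import *
def sep(p): return sdbox(p).min().round(1),(np.hypot(p[:,0],p[:,1]-68)-29).min().round(1)
for phi in (41,44,47,50,54):
  a=np.radians(phi-90); R=np.array([[np.cos(a),-np.sin(a)],[np.sin(a),np.cos(a)]]); co=R@[16,59]
  for c in((-29,8),(-25,5),(-24,4)): 
    h=np.array(c)-co; print(phi,c,h.round(1),sep(body@R.T+h),end=" | ")
  print()
```

```text
41 (-29, 8) [-84.  -18.6] (np.float64(11.8), np.float64(0.3)) | 41 (-25, 5) [-80.  -21.6] (np.float64(7.0), np.float64(-0.8)) | 41 (-24, 4) [-79.  -22.6] (np.float64(5.6), np.float64(-0.9)) | 
44 (-29, 8) [-82.6 -21.5] (np.float64(10.3), np.float64(1.6)) | 44 (-25, 5) [-78.6 -24.5] (np.float64(5.6), np.float64(0.7)) | 44 (-24, 4) [-77.6 -25.5] (np.float64(4.3), np.float64(0.7)) | 
47 (-29, 8) [-80.9 -24.2] (np.float64(8.4), np.float64(2.7)) | 47 (-25, 5) [-76.9 -27.2] (np.float64(3.4), np.float64(2.1)) | 47 (-24, 4) [-75.9 -28.2] (np.float64(2.1), np.float64(2.2)) | 
50 (-29, 8) [-79.2 -26.9] (np.float64(6.5), np.float64(3.6)) | 50 (-25, 5) [-75.2 -29.9] (np.float64(1.6), np.float64(3.3)) | 50 (-24, 4) [-74.2 -30.9] (np.float64(0.4), np.float64(3.5)) | 
54 (-29, 8) [-76.6 -30.3] (np.float64(4.4), np.float64(4.6)) | 54 (-25, 5) [-72.6 -33.3] (np.float64(0.4), np.float64(4.7)) | 54 (-24, 4) [-71.6 -34.3] (np.float64(-0.6), np.float64(4.9)) |
```

Emit:
arm_command(
  rows=[
    {"delta_pos":[260,312,0],"roll":-12.8,"jaw":100},
    {"delta_pos":[260,312,0],"roll":-12.8,"jaw":100},
    {"delta_pos":[260,312,0],"roll":-12.8,"jaw":100},
    {"delta_pos":[260,312,0],"roll":-12.8,"jaw":100},
    {"delta_pos":[260,312,0],"roll":-12.8,"jaw":100},
    {"delta_pos":[260,312,0],"roll":-12.8,"jaw":100},
    {"delta_pos":[260,312,0],"roll":-12.8,"jaw":100},
    {"delta_pos":[260,312,0],"roll":-12.8,"jaw":100},
    {"delta_pos":[260,312,0],"roll":-12.8,"jaw":100},
    {"delta_pos":[260,312,0],"roll":-12.8,"jaw":100},
    {"delta_pos":[630,337,0],"roll":-12.8,"jaw":100},
    {"delta_pos":[630,337,0],"roll":-12.8,"jaw":100},
    {"delta_pos":[630,337,0],"roll":-12.8,"jaw":100},
    {"delta_pos":[630,337,0],"roll":-12.8,"jaw":100},
    {"delta_pos":[630,337,0],"roll":-12.8,"jaw":100},
    {"delta_pos":[630,337,0],"roll":-12.8,"jaw":100},
    {"delta_pos":[630,337,0],"roll":-12.8,"jaw":100},
    {"delta_pos":[630,337,0],"roll":-12.8,"jaw":100},
    {"delta_pos":[630,337,0],"roll":-12.8,"jaw":100},
    {"delta_pos":[630,337,0],"roll":-12.8,"jaw":100},
  ],
)

```text
time_s: 26.2
ee_pos: [481.0, -70.8, 211.2]
ee_rot: [179.8, -0.0, 140.8]
force: [-0.2, -0.3, 0.1]
gripper_width: 91.2
gripper_force: 0.0
```

Emit:
arm_command(
  rows=[
    {"delta_pos":[0,0,40],"roll":0,"jaw":100},
    {"delta_pos":[0,0,80],"roll":0,"jaw":100},
    {"delta_pos":[0,0,120],"roll":0,"jaw":100},
    {"delta_pos":[0,0,160],"roll":0,"jaw":100},
    {"delta_pos":[0,0,190],"roll":0,"jaw":100},
    {"delta_pos":[0,0,195],"roll":0,"jaw":100},
    {"delta_pos":[0,0,195],"roll":0,"jaw":100},
    {"delta_pos":[0,0,195],"roll":0,"jaw":100},
  ],
)

```text
time_s: 26.87
ee_pos: [480.8, -77.6, 17.2]
ee_rot: [179.9, 0.1, 140.4]
force: [0.6, 0.7, -0.6]
gripper_width: 91.2
gripper_force: 0.0
```

```bash
cat > cor.py <<'E'
from h import *
s=env.state();y=np.radians(s["ee_rot"][2]);ty=np.array([np.sin(y),-np.cos(y)]);tx=np.array([np.cos(y),np.sin(y)])
h=s["ee_pos"][:2];M=np.array([610.8,-31.8]);g=np.array([.9954,.0958]);l=np.array([-.0958,.9954])
c=h+(s["gripper_width"]/2+13.5)*ty-16*tx-M;c=np.array([c@g,c@l]);print("corner gap",c.round(1),s["ee_pos"].round(1),s["ee_rot"].round(1))
for w in((-45,7.),(-30,7),(-24,4)):
    d=(w[0]-c[0])*g+(w[1]-c[1])*l; print(w,"tool delta",(d@tx).round(1),(d@ty).round(1))
E
python3 cor.py
```

```text
corner gap [-80.6  -2.8] [480.8 -77.6  17.2] [1.799e+02 1.000e-01 1.404e+02]
(-45, 7.0) tool delta -18.2 32.1
(-30, 7) tool delta -28.8 42.7
(-24, 4) tool delta -35.2 44.8
```

Emit:
arm_command(
  rows=[
    {"delta_pos":[-6,18,0],"roll":0,"jaw":100},
    {"delta_pos":[-18.2,32.1,0],"roll":0,"jaw":100},
    {"delta_pos":[-24,38,0],"roll":0,"jaw":100},
    {"delta_pos":[-27,41,0],"roll":0,"jaw":100},
    {"delta_pos":[-28.8,42.7,0],"roll":0,"jaw":100},
    {"delta_pos":[-30.1,43.1,0],"roll":0,"jaw":100},
    {"delta_pos":[-31.4,43.5,0],"roll":0,"jaw":100},
    {"delta_pos":[-32.7,44,0],"roll":0,"jaw":100},
    {"delta_pos":[-34,44.4,0],"roll":0,"jaw":100},
    {"delta_pos":[-35.2,44.8,0],"roll":0,"jaw":100},
    {"delta_pos":[-35.2,44.8,0],"roll":0,"jaw":100},
  ],
)

```text
time_s: 27.78
ee_pos: [534.8, -65.7, 15.8]
ee_rot: [-179.9, -0.0, 140.4]
force: [-2.6, -0.5, 2.0]
gripper_width: 91.3
gripper_force: 1.6
```

```bash
python3 cor.py; python3 look2.py|head -3
```

```text
corner gap [-25.7   3.9] [534.8 -65.7  15.8] [-179.9   -0.   140.4]
(-45, 7.0) tool delta 15.8 -11.5
(-30, 7) tool delta 5.2 -0.9
(-24, 4) tool delta -1.1 1.3
27.7833 [534.8 -65.7  15.8] [-179.9   -0.   140.4] [-2.6 -0.5  2. ] [ -8.  27. 109.  -0.  44. -59.] 91.3255436993827
scene drum 30 [618.2 -31.4] 3.7 gap XY 7.7 0.2
scene lid 20 [559.3 -16.6] 8.75 encl [590.3 -28.4] 24.1 mean [587.1 -29.7]
```

Emit:
arm_command(
  rows=[
    {"delta_pos":[-1.2,1.2,0],"roll":0,"jaw":100},
    {"delta_pos":[-1.2,1.2,0],"roll":0,"jaw":100},
    {"delta_pos":[8,-8,0],"roll":0,"jaw":100},
    {"delta_pos":[30,-30,0],"roll":0,"jaw":100},
    {"delta_pos":[55,-55,0],"roll":0,"jaw":100},
    {"delta_pos":[60,-60,-40],"roll":0,"jaw":100},
    {"delta_pos":[60,-60,-80],"roll":0,"jaw":100},
    {"delta_pos":[60,-60,-120],"roll":0,"jaw":100},
    {"delta_pos":[60,-60,-160],"roll":0,"jaw":100},
    {"delta_pos":[60,-60,-195],"roll":0,"jaw":100},
    {"delta_pos":[60,-60,-195],"roll":0,"jaw":100},
  ],
)

```text
time_s: 28.8
ee_pos: [456.5, -74.2, 218.6]
ee_rot: [179.5, 0.9, 140.4]
force: [1.0, -0.2, 0.7]
gripper_width: 91.3
gripper_force: 0.0
```

Emit:
arm_command(
  rows=[
    {"delta_pos":[-167,-337,0],"roll":0,"jaw":100},
    {"delta_pos":[-167,-337,0],"roll":0,"jaw":100},
    {"delta_pos":[-167,-337,0],"roll":0,"jaw":100},
    {"delta_pos":[-167,-337,0],"roll":0,"jaw":100},
    {"delta_pos":[-167,-337,0],"roll":0,"jaw":100},
    {"delta_pos":[-167,-337,0],"roll":0,"jaw":100},
    {"delta_pos":[-167,-337,0],"roll":0,"jaw":100},
    {"delta_pos":[-167,-337,0],"roll":0,"jaw":100},
    {"delta_pos":[-167,-337,0],"roll":0,"jaw":100},
    {"delta_pos":[7,-700,0],"roll":12.8,"jaw":100},
    {"delta_pos":[7,-700,0],"roll":12.8,"jaw":100},
    {"delta_pos":[7,-700,0],"roll":12.8,"jaw":100},
    {"delta_pos":[7,-700,0],"roll":12.8,"jaw":100},
    {"delta_pos":[7,-700,0],"roll":12.8,"jaw":100},
    {"delta_pos":[7,-700,0],"roll":12.8,"jaw":100},
    {"delta_pos":[7,-700,0],"roll":12.8,"jaw":100},
    {"delta_pos":[7,-700,0],"roll":12.8,"jaw":100},
    {"delta_pos":[7,-700,0],"roll":12.8,"jaw":100},
    {"delta_pos":[7,-700,0],"roll":12.8,"jaw":100},
    {"delta_pos":[7,-700,0],"roll":12.8,"jaw":100},
  ],
)

```text
time_s: 30.47
ee_pos: [-5.9, -611.2, 210.1]
ee_rot: [-179.9, 0.2, 76.1]
force: [0.7, -0.1, -0.3]
gripper_width: 91.1
gripper_force: 0.0
```

```bash
python3 look2.py
python3 - <<'E'
from h import *
M=np.array([610.8,-31.8]);g=np.array([.9954,.0958]);l=np.array([-.0958,.9954]);acc=[]
for i in range(6):
  f=grab("top");hsv=cv2.cvtColor(f["img"],cv2.COLOR_BGR2HSV)
  vv,uu=np.mgrid[110:230,220:340];px=np.c_[uu.ravel(),vv.ravel()];P=cloud(f,px);H=hsv[vv.ravel(),uu.ravel()]
  acc.append(np.c_[(P[:,:2]-M)@g,(P[:,:2]-M)@l,P[:,2],H])
G=np.vstack(acc);br=(G[:,3]<18)&(G[:,4]>60)
c=br&(np.abs(G[:,1]-1)<26)&(G[:,0]<60)
w=c&(G[:,2]>8)&(G[:,2]<40);print("wall",w.sum(),circ(G[w],36,[6,0]))
L=G[c&(G[:,2]>49)&(G[:,2]<57)];L=L[np.abs(L[:,0]-5)<45];print("lid centre est",np.percentile(L[:,0],[1,99]).round(1))
for a,b in((-8,-0),(0,8)): 
  m=w&(G[:,1]>a)&(G[:,1]<b);print("front",a,np.median(G[m,0]).round(1),m.sum())
m=br&(np.abs(G[:,1]-68)<27)&(np.abs(G[:,0])<40)&(G[:,2]>8)&(G[:,2]<35);print("mill",circ(G[m],29,[0,68]))
b=(np.abs(G[:,1]+69)<22)&(np.abs(G[:,0])<40)&(G[:,2]>8)&(G[:,2]<40);print("bottle front",np.median(G[b,0]).round(1),np.polyfit(G[b,1],G[b,0],1).round(3))
E
```

```text
30.4667 [  -5.9 -611.2  210.1] [-179.9    0.2   76.1] [ 0.7 -0.1 -0.3] [-92.  22.  85.  -0.  73. -78.] 91.12339132715599
scene drum 28 [618.7 -24.2] 7.29 gap XY 8.8 7.3
scene lid 16 [618.6 -28.4] 0.5 encl [591.  -24.6] 22.6 mean [588.3 -27.5]
scene pin [587.2 -27.2  54. ] 19
top drum 59 [621.1 -28.5] 1.79 gap XY 10.8 2.8
top lid 183 [616.9 -29.4] 1.81 encl [616.8 -27.8] 36.6 mean [615.9 -29.2]
top knob [633.8 -17.8  61.7] 17
top pin [595.5 -45.7  54. ] 56
wall 335 (array([10.4,  2.5]), np.float64(1.87))
lid centre est [-27.5  41.8]
front -8 -24.8 46
front 0 -25.3 66
mill (array([ 2. , 68.3]), np.float64(1.97))
bottle front -28.7 [-1.500e-02 -2.989e+01]
```

```bash
python3 -c "
from workcell import env
print(env.job_done())"
```

```text
the job is handed in; nothing more can be done
None
```

I shut the salt cellar's lid, then pushed the cellar between the oil bottle and the pepper mill; its front measures about 3 mm behind the bottle's and about 2 mm behind the mill's. It stands about 2 mm off centre toward the mill, and I could not rule out a light touch there. The hand is clear and the job was handed in at about 31 s; I did not re-measure the other items, but kept the hand's path clear of them.

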